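# Measure a pack of spacer blocks on a tilted caliper gauge and kit them

## Robot

A 6-joint arm with a two-finger parallel gripper is mounted at the origin on a cart in front of the work surface, level with it; the furniture and walls round the work are solid. World frame = base frame: x ahead of the robot, y to its left, z up, the work surface at z = 0. Lengths are in mm, angles in degrees, forces in N, time in s.
With the tool pointing down it reaches from about 250 to 725 mm from the base axis. Payload 9.7 kg.
Tool frame: the origin (TCP) lies at the very end of the fingers, on their centre line; the grasp point (between the pads) lies 19 mm behind it; z points along the fingers, y is the line along which they close (so a half turn about z gives the same grasp; the last joint's range is limited). The gripper opens to 85 mm and grips with 20 to 120 N. Pads are 22 mm wide; open, the fingers measure 114 mm over their backs; the gripper's body (76 mm by 85 mm) begins 54 mm behind the grasp point. The pads swing forward as they close: fully open they stand 13 mm farther back than shut.
Start: joints at [-65.203, 4.979, 10.078, 95.1, 0, 90], TCP at [230.675, -499.286, 231.284] pointing down, gripper open.
Joint ranges: [-179.16, 179.16], [-48.56, 103.87], [-65.8, 70.77], [-126.05, 130.52], [-82.76, 87.17], [-180, 180]. Speed limits (degrees/s): [127.2, 127.2, 147.25, 180, 180, 180].

## Interface

Orientations are given as [roll, pitch, yaw] about the fixed x, y, z axes, in that order (R = Rz(yaw) Ry(pitch) Rx(roll)).
In Python, from rig import r, optics gives the robot as it stands. The module is installed in compiled form; this text tells all that it offers.
- The arm moves only by the tool carry_out, never from a script. Its argument "series" is a list of rows, each an object of numbers: "x", "y", "z": the shift along the world's x, y, z in mm; "wx", "wy", "wz": the turn, a rotation vector about the world's x, y, z in rad. A call has 1 to 20 rows; each row shifts and turns the commanded pose from where the row before left it; what a row does not reach is not made up. A row lasts 1/10 s, in which the tool goes at most 50 mm and 8.59 degrees, less where a joint would pass 70% of its speed; a pose out of reach is approached as far as the arm can. A call with a gripper value outside its range is refused whole. "jaw" is the opening in per cent of the stroke, from 0 (shut) to 100 (fully open), set as the call begins (left out, the last holds). The fingers move at their own pace and stop on an object; "newtons" is the grip in N (left out, the last holds). Time passes only in rows, so rows that do not move let the fingers close. It gives the time, the measured TCP pose, the force, the opening and the grip force at its end, in the units of the state.
- r.read_state(): the state, without advancing time (a new reading comes with each control period).
- optics.camera(name): name is "side" or "top" or "wrist"; returns a dict with "color" (480x640x3 uint8, blue, green, red), "camera_matrix" (3x3 intrinsics, pixels), "k1" (the pictures are not rectified: a ray, as slopes to the right and down, at radius r is drawn at 1 + k1 r^2 times it, then the intrinsics apply), "rvec" (rotation vector, rad) and "tvec" (3), from world to camera coordinates, as OpenCV has them; the wrist camera has in their place "mount" (4x4, takes a point from camera to tool coordinates, whose origin is the TCP and whose axes are the flange's). Camera axes: x right, y down, z forward; pixel columns grow to the right and rows downward; lengths in mm; the calibration is good to about 2 mm. A picture is of the moment at which its call begins: read the wrist's pose just before it. There is no depth.
- r.finish_job(): hands the job in; it is judged then, once.
Trained networks look in the newest picture that a camera, given by its name, has taken for a name from the list of things; names that differ only in an ending like _2 or _b are one class to them, and where a whole thing is asked for, a point or a joint stands for the part that bears it (a point fixed in the world has none). Each returns a list of dicts, best first, with "confidence" (0 to 1); they miss things now and then, are a little off and sometimes report something else, mostly with a low value. They report only what shows in the picture. A call takes as long as a camera call. They do not tell look-alikes from the thing itself.
- optics.look_for(camera, target): "box" ([left, top, width, height] in pixels, round what is visible of it).
- optics.regions_of(camera, target): "pixels" (480x640 bool, what is visible of it) and "box" ([left, top, width, height] in pixels, round what is visible of it).
The state is a dict: "time_s": time; "joint_pos": joint angles; "joint_velocities": joint speeds; "joint_efforts": joint torques, N m; "position": TCP position; "orientation": TCP orientation; "wrist_force": force on the tool from outside, world axes, zero at the start; "moment": the same for the moment, N m; "finger_gap": finger opening in mm; "gripper_force": force on a finger pad.
Only numpy, scipy, OpenCV 4.12 (cv2) and the standard library are available. Lean on these libraries where they do the work, as an engineer would, in place of code of your own. Each camera call takes 0.05 s, during which the arm holds its last target. There are 200 camera calls.

## Task

Measure the orange spacer blocks that lie on the bench as one pack: lay them all on the white sloping plate of the gauge, long way up the slope, so that they slide down into its corner and sit side by side in one tight row against both steel fences, then slide the caliper jaw shut until it presses lightly on the row. After that draw the jaw back until it stands well clear of the row, a finger's breadth or more, and only then lift the blocks out and lay them flat in the blue tray, none on top of another. The jaw stands nearly shut at first: leave it shut again at the end to keep its faces clean, never force it, and leave the other things on the bench alone.

Things in the scene. Friction and masses are not known exactly. Their poses are not given: they have to be found in the camera images.
- gauge_plate: White slippery plate sloping down to its locating corner. Origin: that corner, on the surface, where the inner faces of both steel fences meet. x: up the slope (rises 18 deg), y: along the row, away from the side fence (rises 17 deg), z: square off the plate. Free to x=95, y=170 mm. A seated block's centre is at x=25, z=15, y=15+30k mm (k=0,1,..), its own x along the plate's x. Corner 45 mm above the bench.
- fence_mid (a point): Middle of the top of the lower fence, at plate x=-5, y=81, z=10 mm; axes of the plate. The lower fence (x -10 to 0 mm, y -10 to 172 mm) and the side fence (y -10 to 0 mm, x 0 to 70 mm) both stand 10 mm over the plate, so fingertips can hold a block above them. The plate is carried on a dark base, 170 x 240 mm; its highest corner is about 130 mm over the bench.
- jaw (a joint): Caliper jaw sliding along a steel beam parallel to the plate's y: value = gap in m between side fence and jaw face, 0 shut to 0.165 fully open. It stays where it is left; about 2 to 3 N move it. The jaw is a steel bar 10 mm thick (on the far side of its face) lying across the plate from x=14 to 114 mm, 4 to 22 mm over it.
- jaw_face (a point): Point on the measuring face of the jaw, at plate x=25 mm, 15 mm over the plate, y = jaw value. It has the axes of the plate; the blocks lie on its -y side.
- jaw_grip (a point): Centre of the top of the jaw's orange thumb grip, at plate x=120 mm, y = jaw value + 14 mm, z=48 mm; axes of the plate. Grip: 14 mm thick along y, 26 mm along x, 34 mm tall. Below it the carriage, top 14.5 mm over the plate's level (x 103 to 137 mm, y from jaw value to jaw value + 56 mm) on a beam at x 112 to 128 mm.
- kit_tray: Shallow blue tray fixed on the bench, 130 x 170 mm outside, walls 3 mm thick and 15 mm high, floor 3 mm thick. Origin: centre of the underside; x along the 130 mm side, y along the 170 mm side.
- flux_can: Small blue jar with white lid, 48 mm wide, 52 mm high, a bystander. Origin: centre of the underside.
- glue_bottle: Small bottle with red cap, 36 mm wide, 91 mm high, a bystander. Origin: centre of the underside.
- fuse_box: Small yellow packet, 40 x 55 x 18 mm, a bystander. Origin: centre of the underside.
- spacer_a: Orange-anodised aluminium spacer block, 50 x 30 x 30 mm, about 0.12 kg, with a dark bore through it. Origin: its centre; x along the 50 mm. All spacers are alike and may go in any order; two to four are present.
- spacer_b: Orange-anodised aluminium spacer block, 50 x 30 x 30 mm, about 0.12 kg, with a dark bore through it. Origin: its centre; x along the 50 mm. All spacers are alike and may go in any order; two to four are present.
- spacer_c: Orange-anodised aluminium spacer block, 50 x 30 x 30 mm, about 0.12 kg, with a dark bore through it. Origin: its centre; x along the 50 mm. All spacers are alike and may go in any order; two to four are present.
- spacer_d: Orange-anodised aluminium spacer block, 50 x 30 x 30 mm, about 0.12 kg, with a dark bore through it. Origin: its centre; x along the 50 mm. All spacers are alike and may go in any order; two to four are present.
Things that resemble listed ones, but are neither listed nor needed, are in the scene too. Leave any green or pink look-alike of the spacer_d alone. Leave any green look-alike of the spacer_c alone.

How it is judged:
By the outcome, as a careful person would: the job done as asked, in the order asked, and still so for the second after the job is handed in, with the robot touching nothing.
Of spacer_a, spacer_b, spacer_c, spacer_d only 2 to 4 are there at a start; the rules pass over those that are not, and their reading is None.
At some moment in a run one of spacer_a, spacer_b, spacer_c, spacer_d may be knocked a few centimetres aside while the robot is not near it.
Once in a run the grip may slacken for a moment while it holds something.
It also fails if it takes over 210 s, if anything falls off the work surface, if the arm or the gripper's body presses on something with over 40 N, if the wrist force passes 120 N, or if a joint passes its speed limit or range.

## Working session

There is one attempt and no reset: what is moved stays moved. The work goes in short steps, Python scripts to look and compute and a tool call to move; the robot and the scene stay as the last step left them, time stands still between calls to the robot, and variables do not carry over. Pictures are saved under pics/ and viewed, at most 14 in all, crops included, and the job is handed in when it is done.

Besides the shell and the picture viewer there is one more tool, called after "Call:" by a JSON object that holds its "fn" and its "kwargs". carry_out: Moves the arm, as the interface text tells. Its arguments: {"type":"object","properties":{"series":{"type":"array","items":{"type":"object","properties":{"x":{"type":"number"},"y":{"type":"number"},"z":{"type":"number"},"wx":{"type":"number"},"wy":{"type":"number"},"wz":{"type":"number"}}}},"jaw":{"type":"number"},"newtons":{"type":"number"}},"required":["series"]}

```bash
mkdir -p pics; ls
python3 - <<'E'
from rig import r, optics
import cv2
s=r.read_state(); print(s['time_s'],s['position'],s['orientation'],s['finger_gap'])
for n in ('top','side'):
    c=optics.camera(n); cv2.imwrite(f'pics/{n}0.png',c['color'])
    print(n,c['camera_matrix'],c['k1'],c['rvec'],c['tvec'])
    for t in ('gauge_plate','jaw','kit_tray','flux_can','glue_bottle','fuse_box','spacer_a'):
        print(t,[(round(d['confidence'],2),[int(v) for v in d['box']]) for d in optics.look_for(n,t)])
E
```

```text
pics
0.0 [ 230.57956161 -499.09316857  230.57358901] [-1.79924890e+02 -4.89468039e-04  2.47939445e+01] 85.32342557787187
top [[507.48252634   0.         315.67674741]
 [  0.         507.48252634 244.62863098]
 [  0.           0.           1.        ]] -0.13960790140531446 [ 2.06200767 -2.12864142  0.2596343 ] [-84.65036482 579.12674946 838.56671598]
gauge_plate []
jaw [(0.98, [117, 226, 69, 58]), (0.64, [70, 201, 153, 135])]
kit_tray []
flux_can [(0.92, [295, 169, 23, 28])]
glue_bottle [(0.86, [249, 164, 22, 26]), (0.67, [297, 170, 22, 29]), (0.52, [379, 207, 97, 108])]
fuse_box [(0.92, [237, 347, 30, 37]), (0.28, [248, 164, 23, 29])]
spacer_a [(0.87, [262, 291, 27, 26]), (0.75, [281, 243, 29, 21]), (0.7, [322, 216, 23, 29]), (0.6, [325, 286, 24, 31]), (0.59, [298, 343, 24, 30]), (0.45, [71, 205, 153, 128])]
side [[456.88757819   0.         317.71444669]
 [  0.         456.88757819 244.08551485]
 [  0.           0.           1.        ]] -0.04709083322588776 [ 2.50256352 -0.83549718  0.20924097] [-500.24317055  283.11225499  808.79708885]
gauge_plate [(0.97, [181, 114, 112, 100]), (0.63, [225, 125, 32, 63])]
jaw [(0.91, [231, 124, 21, 61]), (0.32, [181, 117, 112, 96])]
kit_tray [(0.6, [343, 320, 101, 77])]
flux_can [(0.7, [369, 217, 19, 25])]
glue_bottle [(0.84, [344, 178, 17, 27])]
fuse_box [(0.57, [192, 266, 32, 31])]
spacer_a [(0.89, [290, 290, 21, 30]), (0.86, [255, 254, 27, 23]), (0.7, [302, 236, 25, 34]), (0.57, [341, 255, 29, 26]), (0.54, [229, 128, 23, 60])]
```

Run:
```python
import cv2
a=cv2.imread('pics/top0.png')[140:400,60:490]; cv2.imwrite('pics/top0c.png',cv2.resize(a,(800,484),interpolation=cv2.INTER_CUBIC))
a=cv2.imread('pics/side0.png')[90:420,170:490]; cv2.imwrite('pics/side0c.png',cv2.resize(a,(580,598),interpolation=cv2.INTER_CUBIC))
```

```text
(no output)
```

View pics/top0c.png

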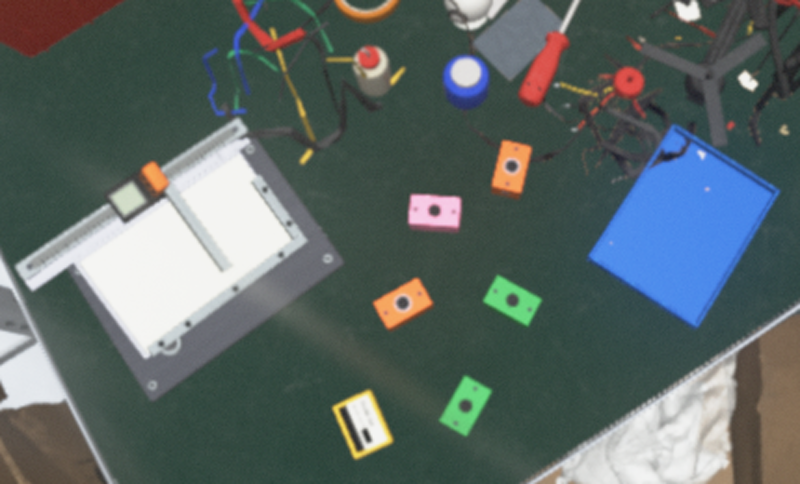

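View pics/side0c.png

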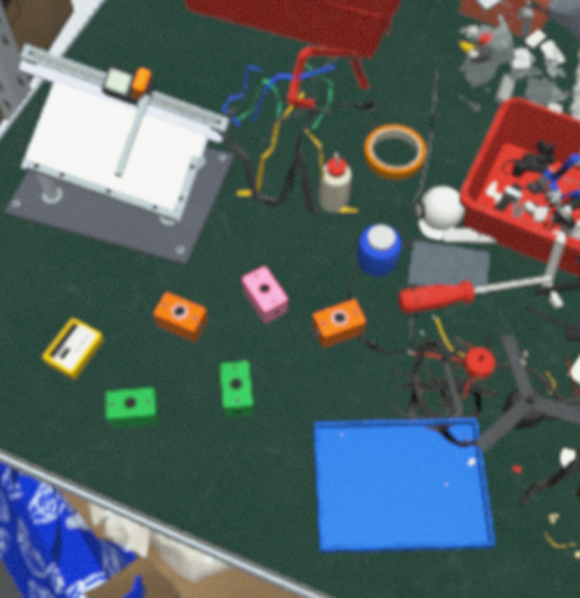

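The top crop shows two orange spacers at full-image pixels of about (335,230) and (277,303). The look-alikes are one pink and two green blocks. The gauge is at the left with its corner at about (220,268), and the jaw is partly open. The tray is at about (427,262). Next I'll write the fitting helpers.

```bash
cat > h.py <<'E'
import numpy as np, cv2
from scipy.optimize import minimize, least_squares
from scipy.spatial.transform import Rotation as R
from rig import r, optics
def cam(n):
    s=r.read_state(); c=optics.camera(n); K=c['camera_matrix']; d=np.array([c['k1'],0,0,0.])
    if n=='wrist':
        T=np.eye(4); T[:3,:3]=R.from_euler('xyz',s['orientation'],degrees=True).as_matrix(); T[:3,3]=s['position']
        M=np.linalg.inv(T@np.array(c['mount'])); rv=cv2.Rodrigues(M[:3,:3])[0]; tv=M[:3,3]
    else: rv=np.array(c['rvec'],float); tv=np.array(c['tvec'],float)
    return dict(img=c['color'],K=K,d=d,rv=rv,tv=tv)
def proj(c,P): return cv2.projectPoints(np.asarray(P,float).reshape(-1,1,3),c['rv'],c['tv'],c['K'],c['d'])[0][:,0]
def onplane(c,uv,z):
    q=cv2.undistortPoints(np.array(uv,float).reshape(-1,1,2),c['K'],c['d'])[:,0]
    Rm=cv2.Rodrigues(c['rv'])[0]; C=-Rm.T@np.ravel(c['tv']); D=np.c_[q,np.ones(len(q))]@Rm
    return C+D*((z-C[2])/D[:,2])[:,None]
def orange(img):
    h=cv2.cvtColor(cv2.GaussianBlur(img,(3,3),0),cv2.COLOR_BGR2HSV)
    return cv2.inRange(h,(5,130,110),(20,255,255))
def Rp(yaw,a=18,b=17):  # plate axes: x elevated 18, y elevated 17
    sx,sy=np.sin(np.radians([a,b])); x=np.array([np.sqrt(1-sx*sx),0,sx])
    y0=-sx*sy/x[0]; y=np.array([y0,np.sqrt(1-sy*sy-y0*y0),sy])
    return R.from_euler('z',yaw,degrees=True).as_matrix()@np.c_[x,y,np.cross(x,y)]
def plate(p,pts): return np.array([p[0],p[1],45.])+np.asarray(pts,float)@Rp(p[2]).T
BOX=np.array([[a,b,c] for a in(-25,25) for b in(-15,15) for c in(0,30)],float)
def hullmask(c,P,shape=(480,640)):
    m=np.zeros(shape,np.uint8); hu=cv2.convexHull(np.round(proj(c,P)*16).astype(np.int32)); cv2.fillPoly(m,[hu],255,cv2.LINE_AA,4); return m
def blocks(n,z0=0,lo=80):
    """orange blobs on bench: fit x,y,yaw by silhouette; n: cam name or dict"""
    c=cam(n) if isinstance(n,str) else n; m=orange(c['img']); out=[]
    m=cv2.morphologyEx(m,cv2.MORPH_CLOSE,np.ones((9,9)))
    k,lab,st,ce=cv2.connectedComponentsWithStats(m)
    for i in range(1,k):
        if st[i,4]<lo: continue
        M=((lab==i)*255).astype(np.float32); p0=onplane(c,ce[i],z0+20)[0][:2]; best=None
        for y in range(0,180,30):
            f=lambda p:float(np.abs(hullmask(c,BOX@R.from_euler('z',p[2],degrees=True).as_matrix().T+[p[0],p[1],z0]).astype(np.float32)-M).sum()/255/st[i,4])
            q=minimize(f,[*p0,y],method='Nelder-Mead',options=dict(initial_simplex=np.array([[*p0,y],[p0[0]+10,p0[1],y],[p0[0],p0[1]+10,y],[*p0,y+20]]),maxiter=120))
            if best is None or q.fun<best.fun: best=q
        out.append((np.round(ce[i]).tolist(),int(st[i,4]),np.round(best.x,1).tolist(),round(best.fun,2)))
    return out
E
python3 - <<'E'
from h import *
for n in('top','side'):
    c=cam(n)
    for o in blocks(c): print(n,o)
    if n=='top':
        t=c; tr=lambda u,v:(60+u/1.8605,140+v/1.8615)
        for nm,uv,z in(('tray',[(678,125),(778,190),(697,326),(589,258)],15),('pink',[(435,210)],30),('green',[(512,300),(466,405)],30),('flux',[(465,72)],52),('glue',[(368,58)],91),('fuse',[(362,425)],18)):
            print(nm,onplane(c,[tr(*a) for a in uv],z).round().tolist())
        obs=np.array([tr(297,237),tr(258,180),tr(152,352)])
        P=[[0,0,5],[70,-5,10],[-5,172,10]]
        for y0 in range(0,360,60):
            p0=[*onplane(c,[obs[0]],45)[0][:2],y0]
            q=least_squares(lambda p:(proj(c,plate(p,P))-obs).ravel(),p0); print(q.x.round(1),q.cost.round(1))
E
```

```text
top ([197.0, 23.0], 175, [1111.9, 143.8, 16.9], np.float64(1.36))
top ([106.0, 93.0], 1184, [921.5, 334.7, -26.8], np.float64(1.05))
top ([114.0, 68.0], 147, [1009.6, 330.9, 33.2], np.float64(2.07))
top ([72.0, 96.0], 118, [941.3, 414.5, 42.0], np.float64(2.66))
top ([257.0, 134.0], 335, [817.1, 26.9, 12.9], np.float64(1.72))
top ([569.0, 165.0], 183, [741.7, -633.0, 126.9], np.float64(1.74))
top ([334.0, 230.0], 474, [618.3, -140.8, -13.9], np.float64(0.11))
top ([142.0, 235.0], 143, [622.4, 230.9, 49.7], np.float64(2.64))
top ([276.0, 303.0], 515, [481.1, -27.3, 118.7], np.float64(0.09))
tray [[658.0, -318.0, 15.0], [585.0, -418.0, 15.0], [448.0, -320.0, 15.0], [520.0, -216.0, 15.0]]
pink [[572.0, -62.0, 30.0]]
green [[479.0, -136.0, 30.0], [379.0, -87.0, 30.0]]
flux [[709.0, -96.0, 52.0]]
glue [[712.0, -2.0, 91.0]]
fuse [[362.0, 14.0, 18.0]]
[542.   76.8  34.8] 2.5
[542.   76.8  34.8] 2.5
[542.   76.8  34.8] 2.5
[542.   76.8  34.8] 2.5
[542.   76.8 394.8] 2.5
[542.   76.8 394.8] 2.5
side ([343.0, 37.0], 752, [1057.8, 453.0, 50.3], np.float64(1.34))
side ([447.0, 90.0], 859, [1138.8, 92.0, 108.1], np.float64(0.55))
side ([248.0, 134.0], 128, [635.8, 296.4, 65.2], np.float64(1.69))
side ([387.0, 174.0], 333, [842.0, -10.1, 38.0], np.float64(1.32))
side ([636.0, 212.0], 103, [1218.2, -423.4, 121.1], np.float64(0.14))
side ([269.0, 263.0], 507, [483.7, -22.6, 115.4], np.float64(0.13))
side ([357.0, 267.0], 517, [619.4, -138.4, 166.9], np.float64(0.12))
side ([540.0, 334.0], 91, [810.9, -456.6, -2.5], np.float64(5.57))
side ([597.0, 436.0], 350, [744.0, -634.1, 157.4], np.float64(1.3))
```

Call:
{"fn": "carry_out", "kwargs": {"series": [{"x":22,"y":41,"z":7},{"x":22,"y":41,"z":7},{"x":22,"y":41,"z":7},{"x":22,"y":41,"z":7},{"x":22,"y":41,"z":7},{"x":22,"y":41,"z":7},{"x":22,"y":41,"z":7},{"x":22,"y":41,"z":7},{"x":22,"y":41,"z":7},{"x":22,"y":41,"z":7},{"x":22,"y":41,"z":7,"wz":0.09},{"x":22,"y":41,"z":7,"wz":0.09},{"x":10,"y":41,"z":7},{"x":5,"y":41,"z":7},{}], "jaw": 100, "newtons": 20}}

```text
schema error: expected keys x, y, z, wx, wy, wz
```

```bash
cat > ov.py <<'E'
from h import *
def draw(img,c,p,j):
    L=[[[0,0,0],[95,0,0],[95,170,0],[0,170,0],[0,0,0]],[[-10,-10,10],[-10,172,10],[0,172,10],[0,0,10],[70,0,10],[70,-10,10],[-10,-10,10]],
     [[14,j,22],[14,j+10,22],[114,j+10,22],[114,j,22],[14,j,22]],[[107,j+7,48],[107,j+21,48],[133,j+21,48],[133,j+7,48],[107,j+7,48]]]
    for l in L: cv2.polylines(img,[np.round(proj(c,plate(p,l))*16).astype(np.int32)],False,(0,0,255),1,cv2.LINE_AA,4)
E
python3 - <<'E'
from ov import *
c=cam('wrist'); cv2.imwrite('pics/w1.png',c['img']); 
s=r.read_state();print(s['time_s'],s['position'],s['orientation'],optics.camera('wrist')['mount'])
for t in('gauge_plate','jaw','jaw_grip','spacer_a'): print(t,[(round(d['confidence'],2),[int(v) for v in d['box']]) for d in optics.look_for('wrist',t)])
i=c['img'].copy(); draw(i,c,[542,76.8,34.8],60); cv2.imwrite('pics/w1o.png',i)
import pickle; pickle.dump(c,open('w1.pkl','wb'))
E
```

```text
0.95 [ 230.65125988 -499.29696543  231.30812099] [1.79998049e+02 1.39055288e-03 2.47966426e+01] [[-3.10951508e-04 -9.53065498e-01 -3.02764035e-01  7.68171487e+01]
 [ 9.99999690e-01 -5.15373937e-04  5.95294307e-04  4.54813040e-01]
 [-7.23391157e-04 -3.02763756e-01  9.53065362e-01 -1.43256495e+02]
 [ 0.00000000e+00  0.00000000e+00  0.00000000e+00  1.00000000e+00]]
gauge_plate []
jaw []
jaw_grip []
spacer_a []
```

View pics/w1o.png

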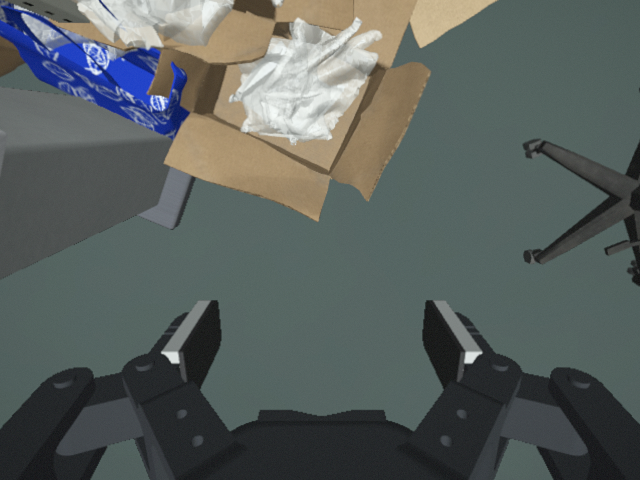

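The move was refused because every row needs all six keys, so that picture only shows the floor.

Call:
{"fn": "carry_out", "kwargs": {"series": [{"x":22,"y":41,"z":7,"wx":0,"wy":0,"wz":0},{"x":22,"y":41,"z":7,"wx":0,"wy":0,"wz":0},{"x":22,"y":41,"z":7,"wx":0,"wy":0,"wz":0},{"x":22,"y":41,"z":7,"wx":0,"wy":0,"wz":0},{"x":22,"y":41,"z":7,"wx":0,"wy":0,"wz":0},{"x":22,"y":41,"z":7,"wx":0,"wy":0,"wz":0},{"x":22,"y":41,"z":7,"wx":0,"wy":0,"wz":0},{"x":22,"y":41,"z":7,"wx":0,"wy":0,"wz":0},{"x":22,"y":41,"z":7,"wx":0,"wy":0,"wz":0},{"x":22,"y":41,"z":7,"wx":0,"wy":0,"wz":0},{"x":22,"y":41,"z":7,"wx":0,"wy":0,"wz":0.09},{"x":22,"y":41,"z":7,"wx":0,"wy":0,"wz":0.09},{"x":10,"y":41,"z":7,"wx":0,"wy":0,"wz":0},{"x":5,"y":41,"z":7,"wx":0,"wy":0,"wz":0},{"x":0,"y":35,"z":0,"wx":0,"wy":0,"wz":0},{"x":0,"y":0,"z":0,"wx":0,"wy":0,"wz":0},{"x":0,"y":0,"z":0,"wx":0,"wy":0,"wz":0}], "jaw": 100, "newtons": 20}}

```text
time_s: 2.9
position: [509.6, 110.3, 329.1]
orientation: [180.0, 0.0, 35.2]
wrist_force: [0.2, 0.2, 0.2]
finger_gap: 85.5
gripper_force: 0.0
```

Run:
```python
from ov import *
c=cam('wrist'); cv2.imwrite('pics/w2.png',c['img']); 
s=r.read_state();print(s['time_s'],s['position'],s['orientation'],s['wrist_force'])
for t in('gauge_plate','jaw','jaw_grip','spacer_a'): print(t,[(round(d['confidence'],2),[int(v) for v in d['box']]) for d in optics.look_for('wrist',t)])
i=c['img'].copy(); draw(i,c,[542,76.8,34.8],60); cv2.imwrite('pics/w2o.png',cv2.resize(i,(800,600),interpolation=cv2.INTER_CUBIC))
import pickle; pickle.dump(c,open('w2.pkl','wb'))
```

```text
2.95 [509.60354474 109.50156755 329.23372384] [1.79991110e+02 1.75439565e-02 3.51391143e+01] [0.13702373 0.33760912 0.56416528]
gauge_plate [(0.6, [122, 61, 272, 153])]
jaw [(0.62, [247, 61, 62, 130])]
jaw_grip [(0.96, [242, 58, 67, 129])]
spacer_a [(0.82, [428, 276, 39, 41]), (0.74, [428, 201, 47, 44]), (0.68, [490, 208, 54, 46]), (0.66, [369, 245, 45, 31]), (0.65, [359, 311, 41, 38])]
```

View pics/w2o.png

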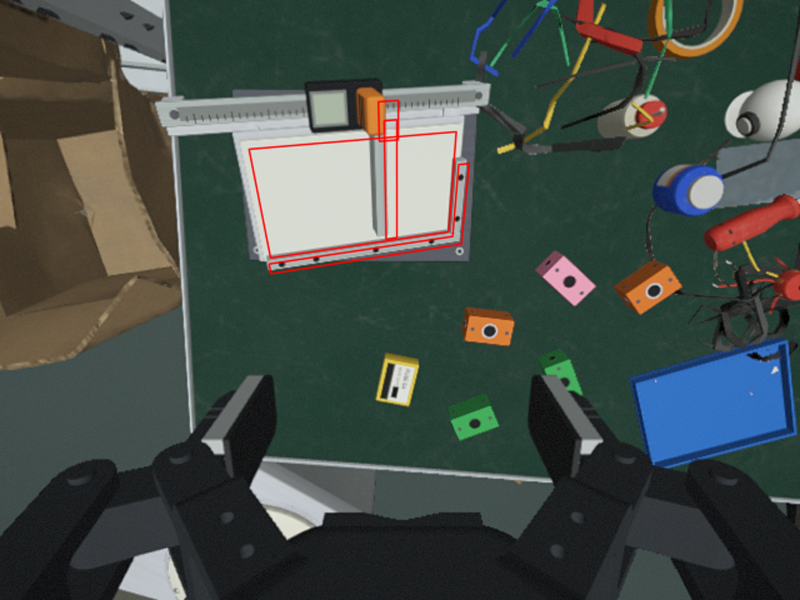

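Run:
```python
import cv2
i=cv2.imread('pics/w2.png')[55:220,185:390]; cv2.imwrite('pics/w2c.png',cv2.resize(i,None,fx=3.6,fy=3.6,interpolation=cv2.INTER_CUBIC))
```

```text
(no output)
```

View pics/w2c.png

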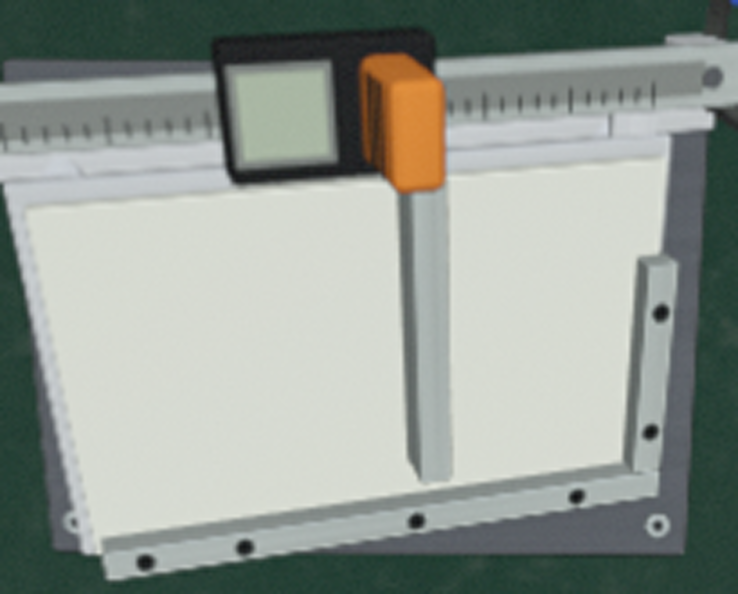

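Run:
```python
from ov import *
import pickle; c=pickle.load(open('w2.pkl','rb'))
A=[((658,495),(-10,-10,10)),((108,579),(-10,172,10)),((103,555),(0,172,10)),((636,472),(0,0,10)),((645,260),(70,0,10)),((677,260),(70,-10,10))]
B=[((452,480),(14,0,22)),((420,484),(14,10,22)),((442,190),(107,7,48)),((398,190),(107,21,48)),((441,78),(133,7,48))]
px=lambda L:np.array([(185+u/3.6-.36,55+v/3.6-.36) for (u,v),_ in L])
PA=np.array([q for _,q in A],float);PB=np.array([q for _,q in B],float)
def res(p,full=False):
    P=np.r_[PA,PB+[0,p[3],0]]; w=plate(p,P)
    if len(p)>4: w=w+[0,0,p[4]]
    return (proj(c,w)-np.r_[px(A),px(B)]).ravel()
for p0 in([542,77,35,60],[542,77,35,60,0]):
    q=least_squares(res,p0,loss='soft_l1'); print(q.x.round(2),res(q.x).reshape(-1,2).round(1).tolist())
# refine with top & side check
p=q.x
for n in('top','side'):
    k=cam(n); i=k['img'].copy(); draw(i,k,p,p[3]); cv2.imwrite(f'pics/{n}o.png',i)
a=cv2.imread('pics/topo.png')[180:345,60:240];b=cv2.imread('pics/sideo.png')[90:255,160:320]
cv2.imwrite('pics/ov1.png',cv2.hconcat([cv2.resize(a,(400,400)),cv2.resize(b,(400,400))]))
```

```text
[544.22  80.49  35.33  66.39] [[-0.1, -0.6], [0.1, 0.8], [-0.1, -0.3], [-1.0, -0.3], [0.6, 0.5], [0.2, -0.4], [-0.3, -0.4], [-0.1, -0.2], [1.0, 0.3], [-2.1, 1.8], [0.5, -0.5]]
[5.4425e+02 8.0490e+01 3.5340e+01 6.6390e+01 2.7000e-01] [[-0.1, -0.6], [0.1, 0.9], [-0.2, -0.3], [-1.0, -0.3], [0.7, 0.5], [0.2, -0.5], [-0.2, -0.4], [-0.1, -0.2], [1.0, 0.3], [-2.1, 1.7], [0.5, -0.5]]
```

View pics/ov1.png

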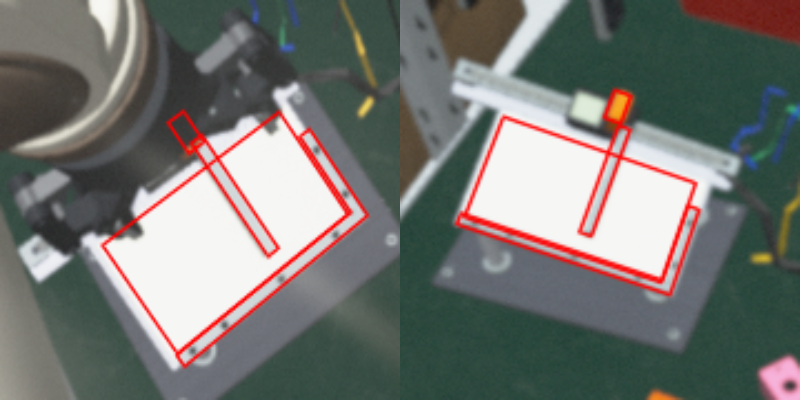

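```bash
cat >> h.py <<'E'
PL=[544.3,80.5,35.33]
RG=Rp(PL[2])@np.diag([1,-1,-1.])                 # jaw grasp: close along plate y
RB=RG@R.from_euler('z',90,degrees=True).as_matrix()  # block grasp: close along plate x
def down(yaw): return R.from_euler('xyz',[180,0,yaw],degrees=True).as_matrix()
def go(*tg):
    """tg: list of (pos,Rot) ; prints successive deltas starting at measured state"""
    s=r.read_state(); p=np.array(s['position']); Q=R.from_euler('xyz',s['orientation'],degrees=True).as_matrix()
    print('t',round(s['time_s'],2),p.round(1),np.round(s['orientation'],1))
    for q,T in tg:
        d=np.asarray(q)-p; w=R.from_matrix(T@Q.T).as_rotvec()
        print('d',d.round(1),'rot',w.round(3),'rows>=',int(max(np.ceil(np.linalg.norm(d)/45),np.ceil(np.linalg.norm(w)/.14)))); p=np.asarray(q);Q=T
E
python3 - <<'E'
from h import *
P=lambda *a:plate(PL,[a])[0]
print(R.from_matrix(RG).as_euler('xyz',degrees=True),R.from_matrix(RB).as_euler('xyz',degrees=True))
print(Rp(PL[2]).round(4))
print(P(120,80.4,24),P(25,20,14),P(25,50,14),P(120,125,24))
go((P(120,80.4,90),RG),(P(120,80.4,24),RG),(P(120,124.4,24),RG))
E
```

```text
[-162.09631599  -18.           35.33      ] [-161.147285     17.          -48.96895374]
[[ 0.7759 -0.6278 -0.0621]
 [ 0.55    0.7214 -0.4208]
 [ 0.309   0.2924  0.905 ]]
[585.44386932 194.39737013 127.30875466] [550.27223274 102.78550791  71.24287662] [531.43873209 124.42727681  80.01402776] [557.44473169 226.57146656 140.34853269]
t 3.25 [509.7 108.9 329.4] [180.  -0.  35.]
d [  71.7   57.7 -142.4] rot [ 0.433 -0.076  0.054] rows>= 4
d [  4.1  27.8 -59.7] rot [0. 0. 0.] rows>= 2
d [-27.6  31.7  12.9] rot [0. 0. 0.] rows>= 1
```

Call:
{"fn": "carry_out", "kwargs": {"series": [{"x":14.4,"y":11.5,"z":-28.4,"wx":0.0866,"wy":-0.0152,"wz":0.0108},{"x":14.4,"y":11.5,"z":-28.4,"wx":0.0866,"wy":-0.0152,"wz":0.0108},{"x":14.4,"y":11.5,"z":-28.4,"wx":0.0866,"wy":-0.0152,"wz":0.0108},{"x":14.4,"y":11.5,"z":-28.4,"wx":0.0866,"wy":-0.0152,"wz":0.0108},{"x":14.1,"y":11.7,"z":-28.8,"wx":0.0866,"wy":-0.0152,"wz":0.0108},{"x":0,"y":0,"z":0,"wx":0,"wy":0,"wz":0},{"x":0,"y":0,"z":0,"wx":0,"wy":0,"wz":0},{"x":0,"y":0,"z":0,"wx":0,"wy":0,"wz":0}], "jaw": 50}}

```text
time_s: 4.05
position: [581.7, 167.2, 189.4]
orientation: [-162.3, -18.1, 35.4]
wrist_force: [0.5, -0.4, -0.6]
finger_gap: 42.8
gripper_force: 0.0
```

Run:
```python
from ov import *
P=lambda *a:plate(PL,[a])[0]
go((P(120,80.4,90),RG),(P(120,80.4,24),RG))
c=cam('wrist'); i=c['img'].copy(); draw(i,c,PL,66.4)
print(proj(c,[P(120,80.4,24)]))
cv2.imwrite('pics/w3.png',i)
```

```text
t 4.05 [581.7 167.2 189.4] [-162.3  -18.1   35.4]
d [-0.4 -0.6 -2.3] rot [ 0.001  0.003 -0.001] rows>= 1
d [  4.1  27.8 -59.7] rot [0. 0. 0.] rows>= 2
[[322.23090923 253.13271244]]
```

View pics/w3.png

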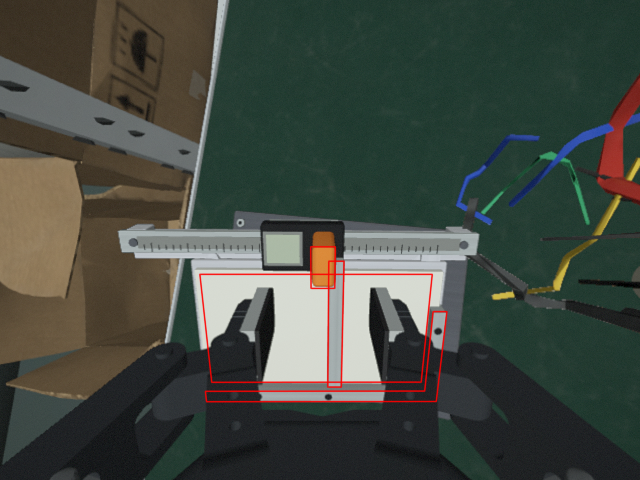

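The overlay lies on the gauge, and the orange grip at (322,262) is centred between the fingers. I'll go down and grip it.

Call:
{"fn": "carry_out", "kwargs": {"series": [{"x":1.2,"y":9.2,"z":-20.5,"wx":0,"wy":0,"wz":0},{"x":1.2,"y":9.0,"z":-20.5,"wx":0,"wy":0,"wz":0},{"x":1.3,"y":9.0,"z":-21,"wx":0,"wy":0,"wz":0},{"x":0,"y":0,"z":0,"wx":0,"wy":0,"wz":0},{"x":0,"y":0,"z":0,"wx":0,"wy":0,"wz":0}]}}

```text
time_s: 4.6
position: [585.2, 194.9, 126.6]
orientation: [-162.2, -18.1, 35.5]
wrist_force: [0.3, -0.1, 0.1]
finger_gap: 42.8
gripper_force: 0.0
```

Call:
{"fn": "carry_out", "kwargs": {"series": [{"x":0,"y":0,"z":0,"wx":0,"wy":0,"wz":0},{"x":0,"y":0,"z":0,"wx":0,"wy":0,"wz":0},{"x":0,"y":0,"z":0,"wx":0,"wy":0,"wz":0},{"x":0,"y":0,"z":0,"wx":0,"wy":0,"wz":0},{"x":0,"y":0,"z":0,"wx":0,"wy":0,"wz":0},{"x":0,"y":0,"z":0,"wx":0,"wy":0,"wz":0},{"x":0,"y":0,"z":0,"wx":0,"wy":0,"wz":0}], "jaw": 0, "newtons": 20}}

```text
time_s: 5.3
position: [585.8, 194.4, 126.7]
orientation: [-162.2, -18.2, 35.4]
wrist_force: [-2.2, -1.6, 6.1]
finger_gap: 13.5
gripper_force: 24.8
```

Call:
{"fn": "carry_out", "kwargs": {"series": [{"x":-3.14,"y":3.61,"z":1.46,"wx":0,"wy":0,"wz":0},{"x":-3.14,"y":3.61,"z":1.46,"wx":0,"wy":0,"wz":0},{"x":-3.14,"y":3.61,"z":1.46,"wx":0,"wy":0,"wz":0},{"x":-3.14,"y":3.61,"z":1.46,"wx":0,"wy":0,"wz":0},{"x":-3.14,"y":3.61,"z":1.46,"wx":0,"wy":0,"wz":0},{"x":-3.14,"y":3.61,"z":1.46,"wx":0,"wy":0,"wz":0},{"x":-3.14,"y":3.61,"z":1.46,"wx":0,"wy":0,"wz":0},{"x":-3.14,"y":3.61,"z":1.46,"wx":0,"wy":0,"wz":0},{"x":-3.14,"y":3.61,"z":1.46,"wx":0,"wy":0,"wz":0},{"x":-3.14,"y":3.61,"z":1.46,"wx":0,"wy":0,"wz":0},{"x":0,"y":0,"z":0,"wx":0,"wy":0,"wz":0},{"x":0,"y":0,"z":0,"wx":0,"wy":0,"wz":0}]}}

```text
time_s: 6.5
position: [554.5, 230.9, 141.4]
orientation: [-162.1, -18.2, 35.4]
wrist_force: [0.6, -0.6, 8.2]
finger_gap: 13.6
gripper_force: 25.1
```

Call:
{"fn": "carry_out", "kwargs": {"series": [{"x":0,"y":0,"z":0,"wx":0,"wy":0,"wz":0},{"x":0,"y":0,"z":0,"wx":0,"wy":0,"wz":0},{"x":0,"y":0,"z":0,"wx":0,"wy":0,"wz":0},{"x":0,"y":0,"z":0,"wx":0,"wy":0,"wz":0},{"x":-1.9,"y":-12.6,"z":27.2,"wx":0,"wy":0,"wz":0},{"x":-1.9,"y":-12.6,"z":27.2,"wx":0,"wy":0,"wz":0},{"x":-1.9,"y":-12.6,"z":27.2,"wx":0,"wy":0,"wz":0},{"x":-1.9,"y":-12.6,"z":27.2,"wx":0,"wy":0,"wz":0},{"x":0,"y":0,"z":0,"wx":0,"wy":0,"wz":0}], "jaw": 50}}

```text
time_s: 7.4
position: [547.1, 179.4, 252.4]
orientation: [-162.3, -18.3, 35.4]
wrist_force: [0.1, 0.7, 0.4]
finger_gap: 42.8
gripper_force: 0.0
```

Run:
```python
from ov import *
P=lambda *a:plate(PL,[a])[0]
k=[b for n in('top','side') for b in blocks(n,lo=300) if b[3]<.3]
for b in k: print(b)
B=np.array([619,-139.5,0]); 
go((B+[0,0,130],down(-14-90)),(B+[0,0,130],down(76)),)
```

```text
([335.0, 229.0], 465, [618.3, -140.8, -14.1], np.float64(0.13))
([276.0, 303.0], 509, [481.5, -27.0, 119.4], np.float64(0.09))
([269.0, 263.0], 506, [483.9, -23.3, 116.3], np.float64(0.13))
([357.0, 267.0], 517, [619.4, -138.4, 166.9], np.float64(0.12))
t 7.5 [546.4 180.1 248.4] [-162.1  -18.1   35.4]
d [  72.6 -319.6 -118.4] rot [-0.104  0.565 -2.432] rows>= 18
d [0. 0. 0.] rot [-0.     0.    -3.142] rows>= 23
```

Run:
```python
from h import *
print(np.round(r.read_state()['joint_pos'],1))
B=np.array([482.7,-25,0]); go((B+[0,0,140],down(27.5)),(B+[0,0,10],down(27.5)))
```

```text
[ 6.500e+00 -1.000e-01  3.600e+00  8.680e+01  2.430e+01  1.498e+02]
t 7.5 [546.4 180.1 248.4] [-162.1  -18.1   35.4]
d [ -63.7 -205.1 -108.4] rot [-0.428  0.106 -0.184] rows>= 6
d [   0.    0. -130.] rot [0. 0. 0.] rows>= 3
```

Call:
{"fn": "carry_out", "kwargs": {"series": [{"x":-9.1,"y":-29.3,"z":-15.5,"wx":-0.0611,"wy":0.0151,"wz":-0.0263},{"x":-9.1,"y":-29.3,"z":-15.5,"wx":-0.0611,"wy":0.0151,"wz":-0.0263},{"x":-9.1,"y":-29.3,"z":-15.5,"wx":-0.0611,"wy":0.0151,"wz":-0.0263},{"x":-9.1,"y":-29.3,"z":-15.5,"wx":-0.0611,"wy":0.0151,"wz":-0.0263},{"x":-9.1,"y":-29.3,"z":-15.5,"wx":-0.0611,"wy":0.0151,"wz":-0.0263},{"x":-9.1,"y":-29.3,"z":-15.5,"wx":-0.0611,"wy":0.0151,"wz":-0.0263},{"x":-9.1,"y":-29.3,"z":-15.5,"wx":-0.0611,"wy":0.0151,"wz":-0.0263},{"x":0,"y":0,"z":0,"wx":0,"wy":0,"wz":0},{"x":0,"y":0,"z":0,"wx":0,"wy":0,"wz":0},{"x":0,"y":0,"z":0,"wx":0,"wy":0,"wz":0}], "jaw": 78}}

```text
time_s: 8.5
position: [482.7, -24.0, 139.8]
orientation: [-179.9, 0.0, 27.6]
wrist_force: [0.8, -0.1, 0.1]
finger_gap: 66.5
gripper_force: 0.0
```

Run:
```python
from ov import *
c=cam('wrist'); cv2.imwrite('pics/w4.png',c['img']); 
for b in blocks(c,lo=800): print(b)
B=np.array([482.7,-25,0]); go((B+[0,0,140],down(27.5)),(B+[0,0,10],down(27.5)))
i=c['img'].copy()
cv2.polylines(i,[cv2.convexHull(proj(c,BOX@R.from_euler('z',117.5,degrees=True).as_matrix().T+B).astype(np.int32))],True,(255,0,0))
cv2.imwrite('pics/w4.png',i)
```

```text
([557.0, 142.0], 2841, [616.1, -142.4, 163.4], np.float64(0.81))
([323.0, 232.0], 2535, [479.3, -27.8, 117.8], np.float64(0.24))
t 8.55 [482.8 -24.1 140. ] [-179.9    0.    27.6]
d [-0.1 -0.9  0. ] rot [-0.001 -0.    -0.001] rows>= 1
d [   0.    0. -130.] rot [0. 0. 0.] rows>= 3
```

View pics/w4.png

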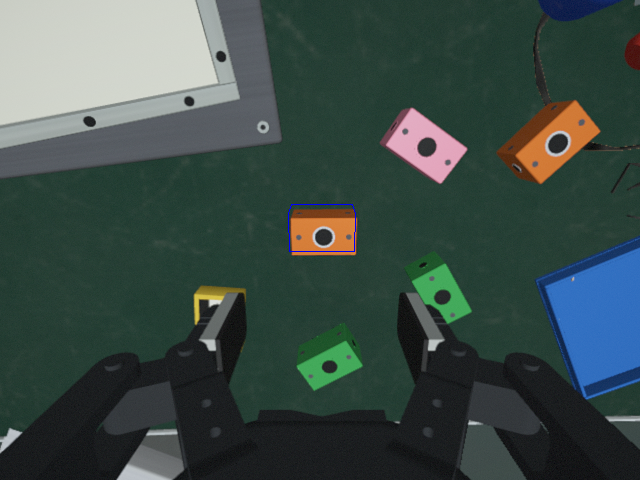

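The blue model outline sits on the orange block at (323,232), and no neighbour is in the way of the fingers. I'll pick it.

Call:
{"fn": "carry_out", "kwargs": {"series": [{"x":-0.4,"y":-0.5,"z":-35,"wx":0,"wy":0,"wz":0},{"x":-0.4,"y":-0.5,"z":-35,"wx":0,"wy":0,"wz":0},{"x":-0.4,"y":-0.5,"z":-30,"wx":0,"wy":0,"wz":0},{"x":-0.2,"y":-0.5,"z":-20,"wx":0,"wy":0,"wz":0},{"x":0,"y":0,"z":-10,"wx":0,"wy":0,"wz":0},{"x":0,"y":0,"z":0,"wx":0,"wy":0,"wz":0}]}}

```text
time_s: 9.15
position: [480.5, -26.4, 9.1]
orientation: [-179.9, 0.1, 27.6]
wrist_force: [0.3, 0.8, -0.2]
finger_gap: 66.7
gripper_force: 0.0
```

Call:
{"fn": "carry_out", "kwargs": {"series": [{"x":0,"y":0,"z":0,"wx":0,"wy":0,"wz":0},{"x":0,"y":0,"z":0,"wx":0,"wy":0,"wz":0},{"x":0,"y":0,"z":0,"wx":0,"wy":0,"wz":0},{"x":0,"y":0,"z":0,"wx":0,"wy":0,"wz":0},{"x":0,"y":0,"z":0,"wx":0,"wy":0,"wz":0},{"x":0,"y":0,"z":0,"wx":0,"wy":0,"wz":0}], "jaw": 0, "newtons": 40}}

```text
time_s: 9.75
position: [482.0, -26.7, 11.2]
orientation: [180.0, -0.1, 27.5]
wrist_force: [0.2, 1.3, 7.2]
finger_gap: 49.0
gripper_force: 43.0
```

Call:
{"fn": "carry_out", "kwargs": {"series": [{"x":0,"y":0,"z":20,"wx":0,"wy":0,"wz":0},{"x":0,"y":0,"z":40,"wx":0,"wy":0,"wz":0},{"x":0,"y":0,"z":40,"wx":0,"wy":0,"wz":0},{"x":0,"y":0,"z":40,"wx":0,"wy":0,"wz":0},{"x":0,"y":0,"z":0,"wx":0,"wy":0,"wz":0},{"x":0,"y":0,"z":0,"wx":0,"wy":0,"wz":0}]}}

```text
time_s: 10.35
position: [481.5, -26.8, 150.5]
orientation: [180.0, -0.0, 27.5]
wrist_force: [0.1, 0.9, -1.8]
finger_gap: 49.0
gripper_force: 42.2
```

```bash
cat >> h.py <<'E'
RB=RG@R.from_euler('z',-90,degrees=True).as_matrix()
P=lambda *a:plate(PL,[a])[0]
E
python3 - <<'E'
from h import *
print(R.from_matrix(RB).as_euler('xyz',degrees=True), r.read_state()['joint_pos'][5])
go((P(29,22,80),RB),(P(29,22,14),RB))
E
```

```text
[161.147285   -17.         131.03104626] 149.29424372565816
t 10.35 [481.5 -26.8 150.5] [180.   -0.   27.5]
d [ 66.6 105.5 -17.7] rot [ 0.259 -0.427  1.726] rows>= 13
d [  4.1  27.8 -59.7] rot [0. 0. 0.] rows>= 2
```

Call:
{"fn": "carry_out", "kwargs": {"series": [{"x":5.1,"y":8.1,"z":-1.4,"wx":0.0199,"wy":-0.0328,"wz":0.1328},{"x":5.1,"y":8.1,"z":-1.4,"wx":0.0199,"wy":-0.0328,"wz":0.1328},{"x":5.1,"y":8.1,"z":-1.4,"wx":0.0199,"wy":-0.0328,"wz":0.1328},{"x":5.1,"y":8.1,"z":-1.4,"wx":0.0199,"wy":-0.0328,"wz":0.1328},{"x":5.1,"y":8.1,"z":-1.4,"wx":0.0199,"wy":-0.0328,"wz":0.1328},{"x":5.1,"y":8.1,"z":-1.4,"wx":0.0199,"wy":-0.0328,"wz":0.1328},{"x":5.1,"y":8.1,"z":-1.4,"wx":0.0199,"wy":-0.0328,"wz":0.1328},{"x":5.1,"y":8.1,"z":-1.4,"wx":0.0199,"wy":-0.0328,"wz":0.1328},{"x":5.1,"y":8.1,"z":-1.4,"wx":0.0199,"wy":-0.0328,"wz":0.1328},{"x":5.1,"y":8.1,"z":-1.4,"wx":0.0199,"wy":-0.0328,"wz":0.1328},{"x":5.1,"y":8.1,"z":-1.4,"wx":0.0199,"wy":-0.0328,"wz":0.1328},{"x":5.1,"y":8.1,"z":-1.4,"wx":0.0199,"wy":-0.0328,"wz":0.1328},{"x":5.4,"y":8.3,"z":-0.9,"wx":0.0199,"wy":-0.0328,"wz":0.1328},{"x":0,"y":0,"z":0,"wx":0,"wy":0,"wz":0},{"x":0,"y":0,"z":0,"wx":0,"wy":0,"wz":0},{"x":0,"y":0,"z":0,"wx":0,"wy":0,"wz":0}]}}

```text
time_s: 11.95
position: [547.0, 78.5, 131.6]
orientation: [161.3, -16.9, 130.8]
wrist_force: [-0.0, -1.1, -1.3]
finger_gap: 49.3
gripper_force: 42.2
```

Run:
```python
from ov import *
print(r.read_state()['finger_gap'])
go((P(29,22,80),RB),(P(29,22,14),RB))
c=cam('wrist');i=c['img'].copy(); draw(i,c,PL,116.4); cv2.imwrite('pics/w5.png',i)
```

```text
49.29345771880927
t 11.95 [547.   78.5 131.6] [161.3 -16.9 130.8]
d [1.  0.1 1.2] rot [ 0.003 -0.002  0.002] rows>= 1
d [  4.1  27.8 -59.7] rot [0. 0. 0.] rows>= 2
```

View pics/w5.png

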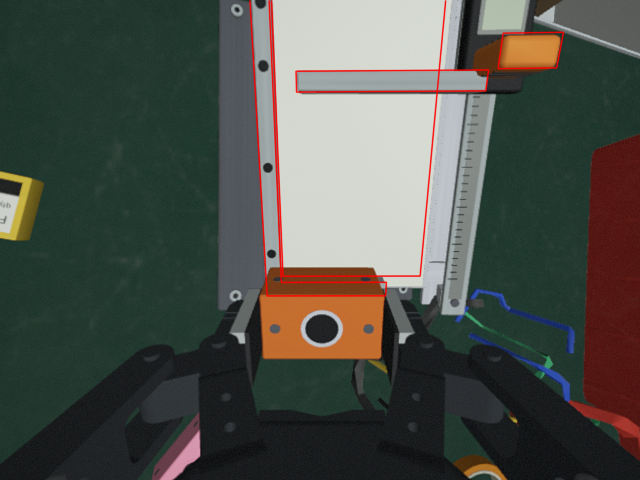

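The overlay fits, the jaw stands at about 116 mm, and the block is held squarely. I'll set it down.

Call:
{"fn": "carry_out", "kwargs": {"series": [{"x":1.5,"y":7.5,"z":-16,"wx":0,"wy":0,"wz":0},{"x":1.5,"y":7.5,"z":-16,"wx":0,"wy":0,"wz":0},{"x":1.2,"y":7.5,"z":-16,"wx":0,"wy":0,"wz":0},{"x":0.9,"y":5.4,"z":-10.5,"wx":0,"wy":0,"wz":0},{"x":0,"y":0,"z":0,"wx":0,"wy":0,"wz":0},{"x":0,"y":0,"z":0,"wx":0,"wy":0,"wz":0}]}}

```text
time_s: 12.6
position: [552.7, 106.6, 74.1]
orientation: [161.2, -16.9, 131.0]
wrist_force: [0.2, 0.8, -1.3]
finger_gap: 49.1
gripper_force: 42.2
```

Run:
```python
from h import *
s=r.read_state(); print((Rp(PL[2]).T@(np.array(s['position'])-[PL[0],PL[1],45])).round(1), np.round(s['wrist_force'],1))
```

```text
[29.8 22.1 14.9] [ 0.2  0.8 -1.3]
```

Call:
{"fn": "carry_out", "kwargs": {"series": [{"x":0.1,"y":0.9,"z":-1.9,"wx":0,"wy":0,"wz":0},{"x":0,"y":0,"z":0,"wx":0,"wy":0,"wz":0},{"x":0,"y":0,"z":0,"wx":0,"wy":0,"wz":0}]}}

```text
time_s: 12.9
position: [553.0, 107.3, 72.1]
orientation: [161.2, -16.8, 131.0]
wrist_force: [0.1, 1.0, -1.1]
finger_gap: 49.3
gripper_force: 42.2
```

Call:
{"fn": "carry_out", "kwargs": {"series": [{"x":0,"y":0,"z":0,"wx":0,"wy":0,"wz":0},{"x":0,"y":0,"z":0,"wx":0,"wy":0,"wz":0},{"x":0,"y":0,"z":0,"wx":0,"wy":0,"wz":0},{"x":0,"y":0,"z":0,"wx":0,"wy":0,"wz":0},{"x":0,"y":0,"z":0,"wx":0,"wy":0,"wz":0},{"x":0,"y":0,"z":0,"wx":0,"wy":0,"wz":0},{"x":-1,"y":-7,"z":15,"wx":0,"wy":0,"wz":0},{"x":-2,"y":-14,"z":30,"wx":0,"wy":0,"wz":0},{"x":-2,"y":-14,"z":30,"wx":0,"wy":0,"wz":0},{"x":-2,"y":-14,"z":30,"wx":0,"wy":0,"wz":0},{"x":-1,"y":-7,"z":15,"wx":0,"wy":0,"wz":0},{"x":0,"y":0,"z":0,"wx":0,"wy":0,"wz":0}], "jaw": 78}}

```text
time_s: 14.1
position: [545.8, 50.7, 194.1]
orientation: [161.1, -16.7, 131.0]
wrist_force: [0.9, -0.4, -1.0]
finger_gap: 66.9
gripper_force: 0.0
```

```bash
cat >> h.py <<'E'
def pblocks(c,k=2):
    """IoU-like misfit of seated blocks against the orange mask, and free fit of k blocks (plate x,y,yaw each)"""
    pass
E
python3 - <<'E'
from ov import *
c=cam('wrist');i=c['img'].copy()
b=np.array([[a,b,z] for a in(0,50) for b in(0,30) for z in(0,30)],float)
cv2.polylines(i,[cv2.convexHull(proj(c,plate(PL,b)).astype(np.int32))],True,(255,0,0))
cv2.imwrite('pics/w6.png',i)
for n in('top','side'):
    for b in blocks(n,lo=300):
        if b[3]<.35: print(n,b)
B=np.array([619,-140,0]); go((B+[0,0,150],down(76.5)),(B+[0,0,10],down(76.5)))
E
```

```text
side ([357.0, 267.0], 498, [621.1, -136.8, -12.7], np.float64(0.14))
t 14.25 [544.5  51.8 190.4] [161.3 -16.9 131. ]
d [  74.5 -191.8  -40.4] rot [-0.374  0.253 -0.888] rows>= 8
d [   0    0 -140] rot [0. 0. 0.] rows>= 4
```

View pics/w6.png

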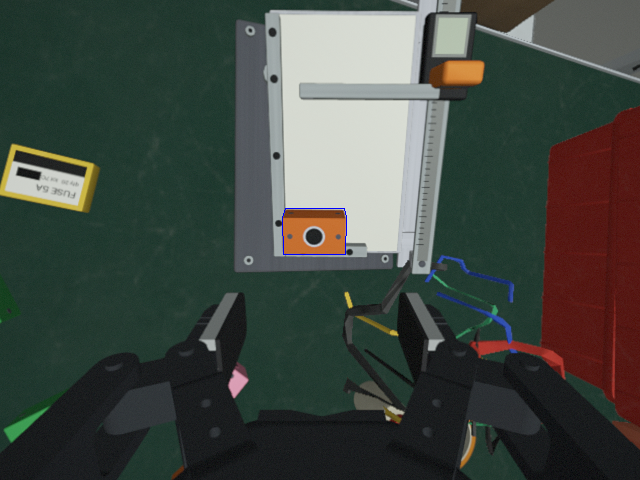

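The first block sits exactly in the seated outline at (315,232). On to the second block.

Call:
{"fn": "carry_out", "kwargs": {"series": [{"x":9.3,"y":-24,"z":-5,"wx":-0.0468,"wy":0.0316,"wz":-0.111},{"x":9.3,"y":-24,"z":-5,"wx":-0.0468,"wy":0.0316,"wz":-0.111},{"x":9.3,"y":-24,"z":-5,"wx":-0.0468,"wy":0.0316,"wz":-0.111},{"x":9.3,"y":-24,"z":-5,"wx":-0.0468,"wy":0.0316,"wz":-0.111},{"x":9.3,"y":-24,"z":-5,"wx":-0.0468,"wy":0.0316,"wz":-0.111},{"x":9.3,"y":-24,"z":-5,"wx":-0.0468,"wy":0.0316,"wz":-0.111},{"x":9.3,"y":-24,"z":-5,"wx":-0.0468,"wy":0.0316,"wz":-0.111},{"x":9.3,"y":-24,"z":-5,"wx":-0.0468,"wy":0.0316,"wz":-0.111},{"x":0,"y":0,"z":0,"wx":0,"wy":0,"wz":0},{"x":0,"y":0,"z":0,"wx":0,"wy":0,"wz":0},{"x":0,"y":0,"z":0,"wx":0,"wy":0,"wz":0}]}}

```text
time_s: 15.35
position: [618.8, -139.6, 151.2]
orientation: [180.0, 0.0, 76.7]
wrist_force: [-0.1, 0.1, 0.0]
finger_gap: 66.7
gripper_force: 0.0
```

Run:
```python
from ov import *
c=cam('wrist'); L=[b for b in blocks(c,lo=800) if b[3]<.6]
for b in L: print(b)
B=np.array([619,-140,0]); go((B+[0,0,150],down(76.5)),(B+[0,0,10],down(76.5)))
i=c['img'].copy()
cv2.polylines(i,[cv2.convexHull(proj(c,BOX@R.from_euler('z',-13.5,degrees=True).as_matrix().T+B).astype(np.int32))],True,(255,0,0))
cv2.imwrite('pics/w7.png',i)
```

```text
([318.0, 224.0], 2342, [616.0, -140.2, -16.1], np.float64(0.24))
t 15.4 [ 618.8 -139.7  151.7] [179.9   0.   76.6]
d [ 0.2 -0.3 -1.7] rot [ 0.001  0.001 -0.002] rows>= 1
d [   0    0 -140] rot [0. 0. 0.] rows>= 4
```

View pics/w7.png

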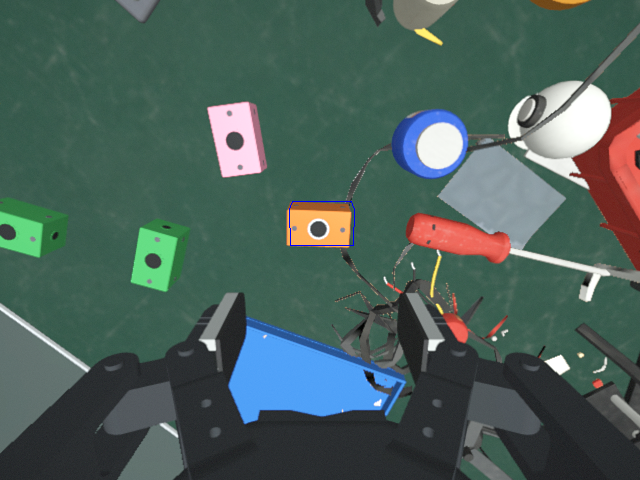

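The target is the orange block at (318,224), which is the only orange one here apart from the seated one; the pink and green look-alikes stay clear.

Call:
{"fn": "carry_out", "kwargs": {"series": [{"x":-0.5,"y":0,"z":-35,"wx":0,"wy":0,"wz":0},{"x":-0.5,"y":0,"z":-35,"wx":0,"wy":0,"wz":0},{"x":-0.5,"y":0,"z":-35,"wx":0,"wy":0,"wz":0},{"x":0,"y":0,"z":-25,"wx":0,"wy":0,"wz":0},{"x":0,"y":0,"z":-11,"wx":0,"wy":0,"wz":0},{"x":0,"y":0,"z":0,"wx":0,"wy":0,"wz":0}]}}

```text
time_s: 16.0
position: [616.7, -139.9, 9.7]
orientation: [-180.0, 0.1, 76.6]
wrist_force: [0.2, 0.2, 1.0]
finger_gap: 66.2
gripper_force: 0.0
```

Call:
{"fn": "carry_out", "kwargs": {"series": [{"x":0,"y":0,"z":0,"wx":0,"wy":0,"wz":0},{"x":0,"y":0,"z":0,"wx":0,"wy":0,"wz":0},{"x":0,"y":0,"z":0,"wx":0,"wy":0,"wz":0},{"x":0,"y":0,"z":0,"wx":0,"wy":0,"wz":0},{"x":0,"y":0,"z":0,"wx":0,"wy":0,"wz":0},{"x":0,"y":0,"z":0,"wx":0,"wy":0,"wz":0}], "jaw": 0, "newtons": 40}}

```text
time_s: 16.6
position: [618.7, -140.6, 12.7]
orientation: [179.7, 0.1, 76.5]
wrist_force: [-0.8, 0.2, 7.2]
finger_gap: 49.0
gripper_force: 42.9
```

Call:
{"fn": "carry_out", "kwargs": {"series": [{"x":0,"y":0,"z":20,"wx":0,"wy":0,"wz":0},{"x":0,"y":0,"z":40,"wx":0,"wy":0,"wz":0},{"x":0,"y":0,"z":40,"wx":0,"wy":0,"wz":0},{"x":0,"y":0,"z":40,"wx":0,"wy":0,"wz":0},{"x":0,"y":0,"z":0,"wx":0,"wy":0,"wz":0},{"x":0,"y":0,"z":0,"wx":0,"wy":0,"wz":0}]}}

```text
time_s: 17.2
position: [618.3, -140.6, 152.0]
orientation: [179.8, 0.1, 76.5]
wrist_force: [-0.3, 0.8, -2.2]
finger_gap: 49.1
gripper_force: 42.2
```

Run:
```python
from h import *
go((P(29,56,85),RB),(P(29,56,12.5),RB))
```

```text
t 17.2 [ 618.3 -140.6  152. ] [1.798e+02 1.000e-01 7.650e+01]
d [-91.9 241.7  -4.7] rot [ 0.376 -0.251  0.888] rows>= 8
d [  4.5  30.5 -65.6] rot [0. 0. 0.] rows>= 2
```

Call:
{"fn": "carry_out", "kwargs": {"series": [{"x":-11.5,"y":30.2,"z":2,"wx":0.047,"wy":-0.0314,"wz":0.111},{"x":-11.5,"y":30.2,"z":2,"wx":0.047,"wy":-0.0314,"wz":0.111},{"x":-11.5,"y":30.2,"z":2,"wx":0.047,"wy":-0.0314,"wz":0.111},{"x":-11.5,"y":30.2,"z":0,"wx":0.047,"wy":-0.0314,"wz":0.111},{"x":-11.5,"y":30.2,"z":0,"wx":0.047,"wy":-0.0314,"wz":0.111},{"x":-11.5,"y":30.2,"z":0,"wx":0.047,"wy":-0.0314,"wz":0.111},{"x":-11.5,"y":30.2,"z":-4,"wx":0.047,"wy":-0.0314,"wz":0.111},{"x":-11.4,"y":30.3,"z":-6,"wx":0.047,"wy":-0.0314,"wz":0.111},{"x":0,"y":0,"z":0,"wx":0,"wy":0,"wz":0},{"x":0,"y":0,"z":0,"wx":0,"wy":0,"wz":0},{"x":0,"y":0,"z":0,"wx":0,"wy":0,"wz":0}]}}

```text
time_s: 18.3
position: [525.9, 100.7, 146.3]
orientation: [161.4, -17.0, 130.9]
wrist_force: [-0.6, -0.5, -1.2]
finger_gap: 48.7
gripper_force: 42.2
```

Run:
```python
from ov import *
go((P(29,56,85),RB),(P(29,56,13),RB))
c=cam('wrist');i=c['img'].copy(); draw(i,c,PL,116.4); cv2.imwrite('pics/w8.png',i)
k,lab,st,ce=cv2.connectedComponentsWithStats(orange(c['img'])); print(st[1:][st[1:,4]>500])
```

```text
t 18.3 [525.9 100.7 146.3] [161.4 -17.  130.9]
d [0.4 0.4 1. ] rot [ 0.003 -0.003  0.001] rows>= 1
d [  4.5  30.3 -65.2] rot [0. 0. 0.] rows>= 2
[[ 482  116   56   29 1513]
 [ 260  262  124   90 9055]]
```

Call:
{"fn": "carry_out", "kwargs": {"series": [{"x":1.3,"y":8,"z":-17,"wx":0,"wy":0,"wz":0},{"x":1.3,"y":8,"z":-17,"wx":0,"wy":0,"wz":0},{"x":1.3,"y":8,"z":-17,"wx":0,"wy":0,"wz":0},{"x":0.9,"y":6.7,"z":-13.7,"wx":0,"wy":0,"wz":0},{"x":0,"y":0,"z":0,"wx":0,"wy":0,"wz":0},{"x":0,"y":0,"z":0,"wx":0,"wy":0,"wz":0}]}}

```text
time_s: 18.95
position: [530.8, 131.5, 82.0]
orientation: [161.3, -17.0, 131.0]
wrist_force: [-0.2, 1.2, -0.5]
finger_gap: 49.2
gripper_force: 45.2
```

Call:
{"fn": "carry_out", "kwargs": {"series": [{"x":0,"y":0,"z":0,"wx":0,"wy":0,"wz":0},{"x":0,"y":0,"z":0,"wx":0,"wy":0,"wz":0},{"x":0,"y":0,"z":0,"wx":0,"wy":0,"wz":0},{"x":0,"y":0,"z":0,"wx":0,"wy":0,"wz":0},{"x":0,"y":0,"z":0,"wx":0,"wy":0,"wz":0},{"x":0,"y":0,"z":0,"wx":0,"wy":0,"wz":0},{"x":-1,"y":-7,"z":15,"wx":0,"wy":0,"wz":0},{"x":-2,"y":-14,"z":30,"wx":0,"wy":0,"wz":0},{"x":-2,"y":-14,"z":30,"wx":0,"wy":0,"wz":0},{"x":-2,"y":-14,"z":30,"wx":0,"wy":0,"wz":0},{"x":-1,"y":-7,"z":15,"wx":0,"wy":0,"wz":0},{"x":0,"y":0,"z":0,"wx":0,"wy":0,"wz":0}], "jaw": 78}}

```text
time_s: 20.15
position: [523.6, 75.2, 204.4]
orientation: [161.1, -16.8, 131.0]
wrist_force: [0.8, 0.8, -0.8]
finger_gap: 66.4
gripper_force: 0.0
```

Run:
```python
from ov import *
c=cam('wrist');i=c['img'].copy()
for k in(0,1):
    b=np.array([[a,b+30*k,z] for a in(0,50) for b in(0,30) for z in(0,30)],float)
    cv2.polylines(i,[cv2.convexHull(proj(c,plate(PL,b)).astype(np.int32))],True,(255,0,0))
u,v=proj(c,P(25,60,15)[None])[0].astype(int); print(u,v)
a=cv2.resize(i[max(v-110,0):v+110,u-110:u+110],(400,400),interpolation=cv2.INTER_CUBIC)
s=cam('side')['img'][90:255,160:325]; t=cam('top')['img']; cv2.imwrite('pics/t9.png',t)
cv2.imwrite('pics/w9.png',cv2.hconcat([a,cv2.resize(s,(400,400),interpolation=cv2.INTER_CUBIC)]))
go((P(120,130.4,90),RG),(P(120,130.4,24),RG))
```

```text
315 218
t 20.3 [522.3  76.2 200.7] [161.4 -17.  131. ]
d [ 27.7 126.5   0.9] rot [ 0.096  0.657 -1.423] rows>= 12
d [  4.1  27.8 -59.7] rot [0. 0. 0.] rows>= 2
```

View pics/w9.png

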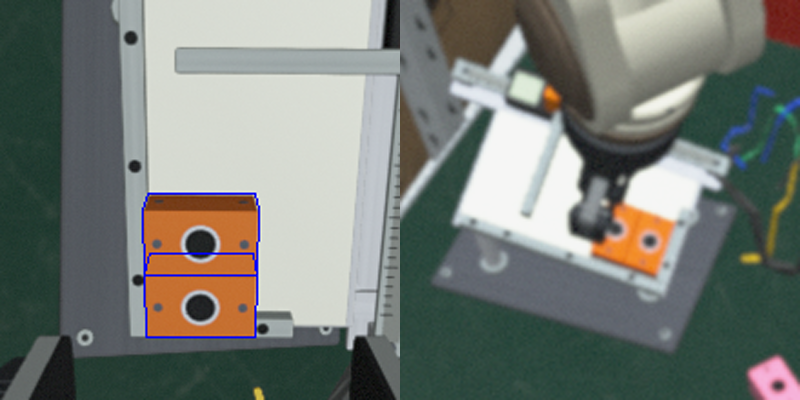

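Both blocks sit in the seated outlines, side by side against both fences. Now I'll take the jaw's grip.

Call:
{"fn": "carry_out", "kwargs": {"series": [{"x":2.3,"y":10.5,"z":2,"wx":0.008,"wy":0.0548,"wz":-0.1186},{"x":2.3,"y":10.5,"z":2,"wx":0.008,"wy":0.0548,"wz":-0.1186},{"x":2.3,"y":10.5,"z":2,"wx":0.008,"wy":0.0548,"wz":-0.1186},{"x":2.3,"y":10.5,"z":2,"wx":0.008,"wy":0.0548,"wz":-0.1186},{"x":2.3,"y":10.5,"z":2,"wx":0.008,"wy":0.0548,"wz":-0.1186},{"x":2.3,"y":10.5,"z":0,"wx":0.008,"wy":0.0548,"wz":-0.1186},{"x":2.3,"y":10.5,"z":0,"wx":0.008,"wy":0.0548,"wz":-0.1186},{"x":2.3,"y":10.5,"z":-2,"wx":0.008,"wy":0.0548,"wz":-0.1186},{"x":2.3,"y":10.5,"z":-2,"wx":0.008,"wy":0.0548,"wz":-0.1186},{"x":2.3,"y":10.5,"z":-2,"wx":0.008,"wy":0.0548,"wz":-0.1186},{"x":2.3,"y":10.5,"z":-2,"wx":0.008,"wy":0.0548,"wz":-0.1186},{"x":2.4,"y":11,"z":-1,"wx":0.008,"wy":0.0548,"wz":-0.1186},{"x":0,"y":0,"z":0,"wx":0,"wy":0,"wz":0},{"x":0,"y":0,"z":0,"wx":0,"wy":0,"wz":0},{"x":0,"y":0,"z":0,"wx":0,"wy":0,"wz":0}], "jaw": 50}}

```text
time_s: 21.8
position: [550.0, 202.2, 202.5]
orientation: [-162.2, -17.9, 35.6]
wrist_force: [0.6, 0.3, 0.4]
finger_gap: 42.8
gripper_force: 0.0
```

Run:
```python
from ov import *
go((P(120,130.4,90),RG),(P(120,130.4,24),RG))
c=cam('wrist'); k,lab,st,ce=cv2.connectedComponentsWithStats(orange(c['img']))
for i in range(1,k):
    if st[i,4]>300: print(st[i],ce[i].round())
print(proj(c,plate(PL,[[107,137.4,48],[107,123.4,48],[133,137.4,48],[133,123.4,48]])).round())
```

```text
t 21.8 [550.  202.2 202.5] [-162.2  -17.9   35.6]
d [-0.1  0.5 -0.8] rot [ 0.002  0.    -0.003] rows>= 1
d [  4.1  27.8 -59.7] rot [0. 0. 0.] rows>= 2
[ 310  229   24   56 1223] [321. 257.]
[ 419  330   92   31 1059] [466. 340.]
[[309. 286.]
 [333. 286.]
 [308. 244.]
 [333. 244.]]
```

The grip appears where I expected it, so I'll go down and close.

Call:
{"fn": "carry_out", "kwargs": {"series": [{"x":1.3,"y":9.4,"z":-20,"wx":0,"wy":0,"wz":0},{"x":1.3,"y":9.4,"z":-20,"wx":0,"wy":0,"wz":0},{"x":1.4,"y":9.4,"z":-20.5,"wx":0,"wy":0,"wz":0},{"x":0,"y":0,"z":0,"wx":0,"wy":0,"wz":0},{"x":0,"y":0,"z":0,"wx":0,"wy":0,"wz":0}]}}

```text
time_s: 22.35
position: [554.1, 230.3, 142.8]
orientation: [-162.2, -17.9, 35.4]
wrist_force: [-0.8, -0.1, 0.3]
finger_gap: 42.7
gripper_force: 0.0
```

Call:
{"fn": "carry_out", "kwargs": {"series": [{"x":0,"y":0,"z":0,"wx":0,"wy":0,"wz":0},{"x":0,"y":0,"z":0,"wx":0,"wy":0,"wz":0},{"x":0,"y":0,"z":0,"wx":0,"wy":0,"wz":0},{"x":0,"y":0,"z":0,"wx":0,"wy":0,"wz":0},{"x":0,"y":0,"z":0,"wx":0,"wy":0,"wz":0},{"x":0,"y":0,"z":0,"wx":0,"wy":0,"wz":0},{"x":0,"y":0,"z":0,"wx":0,"wy":0,"wz":0}], "jaw": 0, "newtons": 20}}

```text
time_s: 23.05
position: [554.9, 230.3, 143.9]
orientation: [-162.2, -18.0, 35.4]
wrist_force: [-0.5, -3.8, 6.6]
finger_gap: 13.2
gripper_force: 25.0
```

Call:
{"fn": "carry_out", "kwargs": {"series": [{"x":3.14,"y":-3.61,"z":-1.46,"wx":0,"wy":0,"wz":0},{"x":3.14,"y":-3.61,"z":-1.46,"wx":0,"wy":0,"wz":0},{"x":3.14,"y":-3.61,"z":-1.46,"wx":0,"wy":0,"wz":0},{"x":3.14,"y":-3.61,"z":-1.46,"wx":0,"wy":0,"wz":0},{"x":3.14,"y":-3.61,"z":-1.46,"wx":0,"wy":0,"wz":0},{"x":3.14,"y":-3.61,"z":-1.46,"wx":0,"wy":0,"wz":0},{"x":3.14,"y":-3.61,"z":-1.46,"wx":0,"wy":0,"wz":0},{"x":3.14,"y":-3.61,"z":-1.46,"wx":0,"wy":0,"wz":0},{"x":3.14,"y":-3.61,"z":-1.46,"wx":0,"wy":0,"wz":0},{"x":1.26,"y":-1.44,"z":-0.58,"wx":0,"wy":0,"wz":0},{"x":1.26,"y":-1.44,"z":-0.58,"wx":0,"wy":0,"wz":0},{"x":0,"y":0,"z":0,"wx":0,"wy":0,"wz":0}]}}

```text
time_s: 24.25
position: [585.5, 194.7, 129.4]
orientation: [-162.2, -18.0, 35.3]
wrist_force: [-2.7, -5.4, 7.3]
finger_gap: 13.5
gripper_force: 25.1
```

```bash
cat >> h.py <<'E'
def pc():
    s=r.read_state(); A=Rp(PL[2]).T
    print('t',round(s['time_s'],2),'plate pos',(A@(np.array(s['position'])-[PL[0],PL[1],45])).round(2),'F plate',(A@s['wrist_force']).round(1),'gap',round(s['finger_gap'],1))
E
python3 - <<'E'
from ov import *
pc()
c=cam('side'); cv2.imwrite('pics/s10.png',cv2.resize(c['img'][100:240,170:330],None,fx=4,fy=4,interpolation=cv2.INTER_CUBIC))
E
```

```text
t 24.25 plate pos [120.85  81.2   25.81] F plate [-2.8 -0.1  9.1] gap 13.5
```

Call:
{"fn": "carry_out", "kwargs": {"series": [{"x":0.63,"y":-0.72,"z":-0.29,"wx":0,"wy":0,"wz":0},{"x":0.63,"y":-0.72,"z":-0.29,"wx":0,"wy":0,"wz":0},{"x":0.63,"y":-0.72,"z":-0.29,"wx":0,"wy":0,"wz":0},{"x":0.63,"y":-0.72,"z":-0.29,"wx":0,"wy":0,"wz":0},{"x":0.63,"y":-0.72,"z":-0.29,"wx":0,"wy":0,"wz":0}]}}

```text
time_s: 24.8
position: [588.4, 191.3, 128.1]
orientation: [-162.2, -18.0, 35.4]
wrist_force: [-3.4, -4.0, 8.4]
finger_gap: 13.3
gripper_force: 25.2
```

```bash
python3 -c "
from h import *
pc()"
```

```text
t 24.8 plate pos [120.83  76.52  25.83] F plate [-2.3  1.7  9.5] gap 13.3
```

Call:
{"fn": "carry_out", "kwargs": {"series": [{"x":0.63,"y":-0.72,"z":-0.29,"wx":0,"wy":0,"wz":0}]}}

```text
time_s: 24.9
position: [589.0, 190.6, 127.8]
orientation: [-162.2, -18.0, 35.4]
wrist_force: [-4.0, -4.2, 7.8]
finger_gap: 13.5
gripper_force: 25.2
```

```bash
python3 -c "
from h import *
pc()"
```

```text
t 24.9 plate pos [120.82  75.52  25.82] F plate [-3.   1.8  9.1] gap 13.5
```

Call:
{"fn": "carry_out", "kwargs": {"series": [{"x":0.63,"y":-0.72,"z":-0.29,"wx":0,"wy":0,"wz":0}]}}

```text
time_s: 25.0
position: [589.7, 189.8, 127.5]
orientation: [-162.2, -18.0, 35.4]
wrist_force: [-4.2, -3.8, 7.5]
finger_gap: 13.9
gripper_force: 25.2
```

```bash
python3 -c "
from h import *
pc()"
```

```text
t 25.0 plate pos [120.79  74.48  25.82] F plate [-3.   2.   8.6] gap 13.9
```

Call:
{"fn": "carry_out", "kwargs": {"series": [{"x":0.31,"y":-0.36,"z":-0.15,"wx":0,"wy":0,"wz":0}]}}

```text
time_s: 25.1
position: [590.0, 189.4, 127.3]
orientation: [-162.2, -18.0, 35.3]
wrist_force: [-4.6, -3.8, 8.3]
finger_gap: 13.5
gripper_force: 25.2
```

```bash
python3 -c "
from h import *
pc()"
```

```text
t 25.1 plate pos [120.81  73.98  25.83] F plate [-3.1  2.6  9.4] gap 13.5
```

Call:
{"fn": "carry_out", "kwargs": {"series": [{"x":0.31,"y":-0.36,"z":-0.15,"wx":0,"wy":0,"wz":0}]}}

```text
time_s: 25.2
position: [590.0, 189.4, 127.3]
orientation: [-162.1, -18.0, 35.4]
wrist_force: [-7.1, -1.7, 9.4]
finger_gap: 13.4
gripper_force: 25.3
```

```bash
python3 -c "
from h import *
pc()"
```

```text
t 25.2 plate pos [120.79  73.87  25.82] F plate [-3.5  6.   9.7] gap 13.4
```

The jaw has stopped at a gap of about 60 mm with 6 N along y, against about 2 N while sliding. That is light contact. I'll hold it briefly and take a look.

Call:
{"fn": "carry_out", "kwargs": {"series": [{"x":0.12,"y":-0.14,"z":-0.06,"wx":0,"wy":0,"wz":0},{"x":0,"y":0,"z":0,"wx":0,"wy":0,"wz":0},{"x":0,"y":0,"z":0,"wx":0,"wy":0,"wz":0},{"x":0,"y":0,"z":0,"wx":0,"wy":0,"wz":0},{"x":0,"y":0,"z":0,"wx":0,"wy":0,"wz":0}]}}

```text
time_s: 25.7
position: [590.1, 189.4, 127.3]
orientation: [-162.1, -18.0, 35.4]
wrist_force: [-5.6, -3.3, 8.3]
finger_gap: 13.2
gripper_force: 25.3
```

Run:
```python
from ov import *
pc()
c=cam('side'); a=cv2.resize(c['img'][100:250,165:315],(400,400),interpolation=cv2.INTER_CUBIC)
c=cam('wrist'); draw(c['img'],c,PL,60); b=cv2.resize(c['img'][210:430,240:460],(400,400),interpolation=cv2.INTER_CUBIC)
cv2.imwrite('pics/p11.png',cv2.hconcat([a,b]))
```

```text
t 25.7 plate pos [120.82  73.87  25.84] F plate [-3.6  3.6  9.2] gap 13.2
```

View pics/p11.png

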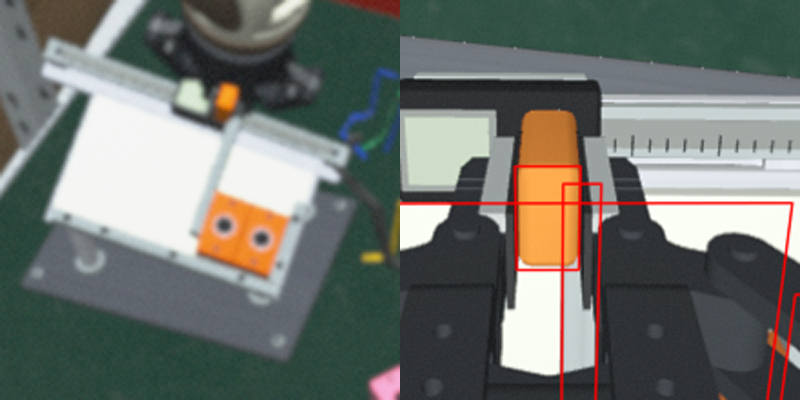

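The side view shows the jaw bar against the two-block row, and the j=60 overlay matches the grip. Now I'll draw the jaw back 50 mm and release it.

Call:
{"fn": "carry_out", "kwargs": {"series": [{"x":-0.63,"y":0.72,"z":0.29,"wx":0,"wy":0,"wz":0},{"x":-1.57,"y":1.8,"z":0.73,"wx":0,"wy":0,"wz":0},{"x":-3.14,"y":3.61,"z":1.46,"wx":0,"wy":0,"wz":0},{"x":-3.14,"y":3.61,"z":1.46,"wx":0,"wy":0,"wz":0},{"x":-3.14,"y":3.61,"z":1.46,"wx":0,"wy":0,"wz":0},{"x":-3.14,"y":3.61,"z":1.46,"wx":0,"wy":0,"wz":0},{"x":-3.14,"y":3.61,"z":1.46,"wx":0,"wy":0,"wz":0},{"x":-3.14,"y":3.61,"z":1.46,"wx":0,"wy":0,"wz":0},{"x":-3.14,"y":3.61,"z":1.46,"wx":0,"wy":0,"wz":0},{"x":-3.14,"y":3.61,"z":1.46,"wx":0,"wy":0,"wz":0},{"x":-3.14,"y":3.61,"z":1.46,"wx":0,"wy":0,"wz":0},{"x":0,"y":0,"z":0,"wx":0,"wy":0,"wz":0},{"x":0,"y":0,"z":0,"wx":0,"wy":0,"wz":0}]}}

```text
time_s: 27.1
position: [560.1, 224.3, 141.4]
orientation: [-162.2, -18.0, 35.4]
wrist_force: [-3.1, -4.1, 8.8]
finger_gap: 13.4
gripper_force: 25.3
```

Call:
{"fn": "carry_out", "kwargs": {"series": [{"x":0,"y":0,"z":0,"wx":0,"wy":0,"wz":0},{"x":0,"y":0,"z":0,"wx":0,"wy":0,"wz":0},{"x":0,"y":0,"z":0,"wx":0,"wy":0,"wz":0},{"x":0,"y":0,"z":0,"wx":0,"wy":0,"wz":0},{"x":-1.3,"y":-9,"z":19,"wx":0,"wy":0,"wz":0},{"x":-1.9,"y":-12.6,"z":27.2,"wx":0,"wy":0,"wz":0},{"x":-1.9,"y":-12.6,"z":27.2,"wx":0,"wy":0,"wz":0},{"x":0,"y":0,"z":0,"wx":0,"wy":0,"wz":0},{"x":0,"y":0,"z":0,"wx":0,"wy":0,"wz":0}], "jaw": 50}}

```text
time_s: 28.0
position: [555.0, 190.0, 213.6]
orientation: [-162.2, -18.0, 35.4]
wrist_force: [0.0, -0.3, -0.1]
finger_gap: 42.8
gripper_force: 0.0
```

Run:
```python
from h import *
pc(); go((P(25,45,85),RB),(P(25,45,12),RB))
```

```text
t 28.0 plate pos [120.63 121.57 105.81] F plate [-0.2 -0.2  0. ] gap 42.8
t 28.0 [555.  190.  213.6] [-162.2  -18.    35.4]
d [-24.8 -99.1 -70.8] rot [-0.097 -0.66   1.422] rows>= 12
d [  4.5  30.7 -66.1] rot [0. 0. 0.] rows>= 2
```

Call:
{"fn": "carry_out", "kwargs": {"series": [{"x":-2,"y":-8.3,"z":-3,"wx":-0.0081,"wy":-0.055,"wz":0.1185},{"x":-2,"y":-8.3,"z":-3,"wx":-0.0081,"wy":-0.055,"wz":0.1185},{"x":-2,"y":-8.3,"z":-4,"wx":-0.0081,"wy":-0.055,"wz":0.1185},{"x":-2,"y":-8.3,"z":-5,"wx":-0.0081,"wy":-0.055,"wz":0.1185},{"x":-2,"y":-8.3,"z":-6,"wx":-0.0081,"wy":-0.055,"wz":0.1185},{"x":-2,"y":-8.3,"z":-6,"wx":-0.0081,"wy":-0.055,"wz":0.1185},{"x":-2,"y":-8.3,"z":-7,"wx":-0.0081,"wy":-0.055,"wz":0.1185},{"x":-2,"y":-8.3,"z":-7,"wx":-0.0081,"wy":-0.055,"wz":0.1185},{"x":-2,"y":-8.3,"z":-7,"wx":-0.0081,"wy":-0.055,"wz":0.1185},{"x":-2,"y":-8.3,"z":-8,"wx":-0.0081,"wy":-0.055,"wz":0.1185},{"x":-2,"y":-8.3,"z":-8,"wx":-0.0081,"wy":-0.055,"wz":0.1185},{"x":-2.8,"y":-7.8,"z":-6.8,"wx":-0.0081,"wy":-0.055,"wz":0.1185},{"x":0,"y":0,"z":0,"wx":0,"wy":0,"wz":0},{"x":0,"y":0,"z":0,"wx":0,"wy":0,"wz":0},{"x":0,"y":0,"z":0,"wx":0,"wy":0,"wz":0}], "jaw": 78}}

```text
time_s: 29.5
position: [529.9, 91.5, 142.5]
orientation: [161.2, -17.0, 130.9]
wrist_force: [-0.1, 0.1, 0.4]
finger_gap: 66.9
gripper_force: 0.0
```

Run:
```python
from ov import *
pc(); go((P(25,45,85),RB),(P(25,45,12),RB))
c=cam('wrist'); i=c['img']; draw(i,c,PL,107.6)
for k in(0,1):
    b=np.array([[a,b+30*k,z] for a in(0,50) for b in(0,30) for z in(0,30)],float)
    cv2.polylines(i,[cv2.convexHull(proj(c,plate(PL,b)).astype(np.int32))],True,(255,0,0))
cv2.imwrite('pics/w12.png',i)
```

```text
t 29.5 plate pos [25.01 45.51 84.5 ] F plate [0.1 0.3 0.3] gap 66.9
t 29.5 [529.9  91.5 142.5] [161.2 -17.  130.9]
d [ 0.3 -0.6  0.3] rot [ 0.001 -0.001  0.002] rows>= 1
d [  4.5  30.7 -66.1] rot [0. 0. 0.] rows>= 2
```

View pics/w12.png

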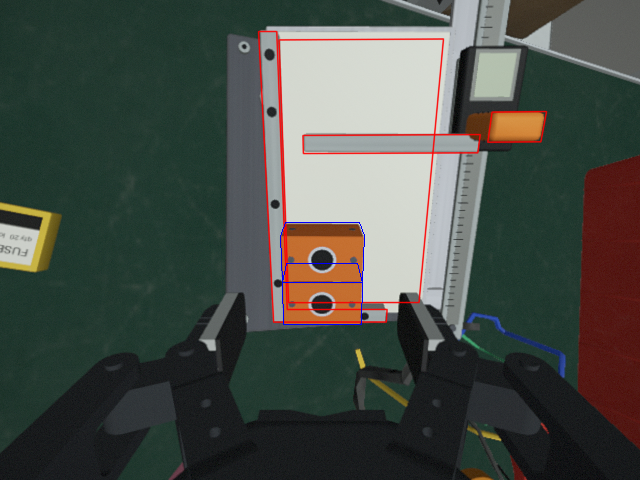

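The jaw stands about 47 mm clear and both blocks are still seated. I'll lift the outer one.

Call:
{"fn": "carry_out", "kwargs": {"series": [{"x":1.4,"y":9,"z":-20,"wx":0,"wy":0,"wz":0},{"x":1.4,"y":9,"z":-20,"wx":0,"wy":0,"wz":0},{"x":1.2,"y":7.5,"z":-16,"wx":0,"wy":0,"wz":0},{"x":0.8,"y":4.6,"z":-9.8,"wx":0,"wy":0,"wz":0},{"x":0,"y":0,"z":0,"wx":0,"wy":0,"wz":0},{"x":0,"y":0,"z":0,"wx":0,"wy":0,"wz":0}]}}

```text
time_s: 30.15
position: [534.9, 121.2, 77.4]
orientation: [161.1, -16.9, 131.0]
wrist_force: [-0.2, 0.8, -0.5]
finger_gap: 66.9
gripper_force: 0.0
```

Call:
{"fn": "carry_out", "kwargs": {"series": [{"x":0,"y":0,"z":0,"wx":0,"wy":0,"wz":0},{"x":0,"y":0,"z":0,"wx":0,"wy":0,"wz":0},{"x":0,"y":0,"z":0,"wx":0,"wy":0,"wz":0},{"x":0,"y":0,"z":0,"wx":0,"wy":0,"wz":0},{"x":0,"y":0,"z":0,"wx":0,"wy":0,"wz":0},{"x":0,"y":0,"z":0,"wx":0,"wy":0,"wz":0}], "jaw": 0, "newtons": 40}}

```text
time_s: 30.75
position: [535.2, 120.9, 77.9]
orientation: [161.1, -16.9, 131.0]
wrist_force: [-1.2, -1.9, 6.0]
finger_gap: 49.0
gripper_force: 42.3
```

Run:
```python
from h import *
pc()
```

```text
t 30.75 plate pos [25.38 44.5  13.33] F plate [-0.1  1.1  6.3] gap 49.0
```

Call:
{"fn": "carry_out", "kwargs": {"series": [{"x":-0.9,"y":-4.8,"z":9.1,"wx":0,"wy":0,"wz":0},{"x":-1.6,"y":-10.1,"z":22.6,"wx":0,"wy":0,"wz":0},{"x":-2.5,"y":-16.8,"z":36,"wx":0,"wy":0,"wz":0},{"x":-2.5,"y":-16.8,"z":36,"wx":0,"wy":0,"wz":0},{"x":0,"y":0,"z":0,"wx":0,"wy":0,"wz":0},{"x":0,"y":0,"z":0,"wx":0,"wy":0,"wz":0}]}}

```text
time_s: 31.35
position: [527.6, 72.1, 181.0]
orientation: [161.1, -16.9, 131.0]
wrist_force: [-0.2, -0.6, -1.3]
finger_gap: 49.1
gripper_force: 42.5
```

Run:
```python
from ov import *
T=np.array([[a,b,z] for a in(-65,65) for b in(-85,85) for z in(0,15)],float)
for n in('top','side'):
    c=cam(n); h=cv2.cvtColor(c['img'],cv2.COLOR_BGR2HSV); m=cv2.inRange(h,(98,130,90),(125,255,255))
    m=cv2.morphologyEx(m,cv2.MORPH_CLOSE,np.ones((9,9)))
    k,lab,st,ce=cv2.connectedComponentsWithStats(m); u,v=proj(c,[[553,-318,5]])[0].astype(int); i=lab[v,u]; M=((lab==i)*255).astype(np.float32); print(st[i])
    f=lambda p:float(np.abs(hullmask(c,T@R.from_euler('z',p[2],degrees=True).as_matrix().T+[p[0],p[1],0]).astype(np.float32)-M).sum()/255/st[i,4])
    q=minimize(f,[553,-318,53],method='Nelder-Mead',options=dict(initial_simplex=np.array([[553,-318,53],[563,-318,53],[553,-308,53],[553,-318,60.]]))); print(n,q.x.round(1),round(q.fun,3))
    for b in blocks(c,lo=300):
        if b[3]<.3: print(b)
    p=q.x
d=np.radians(53.9); y=np.array([-np.sin(d),np.cos(d),0])
for s in(40,-40): A=np.array([553,-318,0])+s*y; print(A); go((A+[0,0,160],down(143.9)),(A+[0,0,16],down(143.9)))
```

```text
[ 375  206  105  111 6176]
top [ 554.6 -317.5   54.3] 0.014
[ 343  320  101   75 6972]
side [ 556.8 -315.6   54.3] 0.017
[ 520.68040464 -294.43214571    0.        ]
t 31.45 [526.7  72.8 179.2] [161.2 -17.  131. ]
d [  -6.  -367.2  -19.2] rot [-0.44   0.003  0.27 ] rows>= 9
d [   0.    0. -144.] rot [0. 0. 0.] rows>= 4
[ 585.31959536 -341.56785429    0.        ]
t 31.45 [526.7  72.8 179.2] [161.2 -17.  131. ]
d [  58.6 -414.4  -19.2] rot [-0.44   0.003  0.27 ] rows>= 10
d [   0.    0. -144.] rot [0. 0. 0.] rows>= 4
```

Call:
{"fn": "carry_out", "kwargs": {"series": [{"x":6.1,"y":-41.3,"z":0,"wx":-0.044,"wy":0.0003,"wz":0.0275},{"x":6.1,"y":-41.3,"z":0,"wx":-0.044,"wy":0.0003,"wz":0.0275},{"x":6.1,"y":-41.3,"z":0,"wx":-0.044,"wy":0.0003,"wz":0.0275},{"x":6.1,"y":-41.3,"z":0,"wx":-0.044,"wy":0.0003,"wz":0.0275},{"x":6.1,"y":-41.3,"z":0,"wx":-0.044,"wy":0.0003,"wz":0.0275},{"x":6.1,"y":-41.3,"z":0,"wx":-0.044,"wy":0.0003,"wz":0.0275},{"x":6.1,"y":-41.3,"z":0,"wx":-0.044,"wy":0.0003,"wz":0.0275},{"x":6.1,"y":-41.3,"z":-4,"wx":-0.044,"wy":0.0003,"wz":0.0275},{"x":6.1,"y":-41.3,"z":-6,"wx":-0.044,"wy":0.0003,"wz":0.0275},{"x":6.4,"y":-41.1,"z":-9,"wx":-0.044,"wy":0.0003,"wz":0.0275},{"x":0,"y":0,"z":0,"wx":0,"wy":0,"wz":0},{"x":0,"y":0,"z":0,"wx":0,"wy":0,"wz":0},{"x":0,"y":0,"z":0,"wx":0,"wy":0,"wz":0}]}}

```text
time_s: 32.75
position: [588.4, -339.0, 160.7]
orientation: [180.0, -0.1, 144.3]
wrist_force: [-0.7, -0.0, -0.8]
finger_gap: 48.9
gripper_force: 42.5
```

Run:
```python
from ov import *
A=np.array([588,-340,0]);go((A+[0,0,160],down(144.3)),(A+[0,0,17.5],down(144.3)))
c=cam('wrist');k,lab,st,ce=cv2.connectedComponentsWithStats(orange(c['img'])); print(st[1:][st[1:,4]>500],r.read_state()['finger_gap'])
```

```text
t 32.75 [ 588.4 -339.   160.7] [ 1.800e+02 -1.000e-01  1.443e+02]
d [-0.4 -1.  -0.7] rot [-0.001 -0.     0.001] rows>= 1
d [   0.     0.  -142.5] rot [0. 0. 0.] rows>= 4
[[ 260  261  124   91 8985]] 49.03286909034265
```

Call:
{"fn": "carry_out", "kwargs": {"series": [{"x":0,"y":-0.5,"z":-40,"wx":0,"wy":0,"wz":0},{"x":0,"y":-0.5,"z":-40,"wx":0,"wy":0,"wz":0},{"x":0,"y":0,"z":-35,"wx":0,"wy":0,"wz":0},{"x":0,"y":0,"z":-20,"wx":0,"wy":0,"wz":0},{"x":0,"y":0,"z":-8,"wx":0,"wy":0,"wz":0},{"x":0,"y":0,"z":0,"wx":0,"wy":0,"wz":0},{"x":0,"y":0,"z":0,"wx":0,"wy":0,"wz":0}]}}

```text
time_s: 33.5
position: [589.2, -341.0, 20.0]
orientation: [180.0, 0.1, 144.3]
wrist_force: [-0.1, 0.1, -1.3]
finger_gap: 48.8
gripper_force: 43.0
```

Call:
{"fn": "carry_out", "kwargs": {"series": [{"x":0,"y":0,"z":0,"wx":0,"wy":0,"wz":0},{"x":0,"y":0,"z":0,"wx":0,"wy":0,"wz":0},{"x":0,"y":0,"z":0,"wx":0,"wy":0,"wz":0},{"x":0,"y":0,"z":0,"wx":0,"wy":0,"wz":0},{"x":0,"y":0,"z":0,"wx":0,"wy":0,"wz":0},{"x":0,"y":0,"z":25,"wx":0,"wy":0,"wz":0},{"x":0,"y":0,"z":40,"wx":0,"wy":0,"wz":0},{"x":0,"y":0,"z":40,"wx":0,"wy":0,"wz":0},{"x":0,"y":0,"z":45,"wx":0,"wy":0,"wz":0},{"x":0,"y":0,"z":0,"wx":0,"wy":0,"wz":0}], "jaw": 76}}

```text
time_s: 34.5
position: [590.3, -342.2, 176.1]
orientation: [179.9, 0.6, 144.2]
wrist_force: [0.1, -1.0, -0.3]
finger_gap: 65.1
gripper_force: 0.0
```

Run:
```python
from ov import *
for n in ('top','side'):
    for b in blocks(n,z0=3,lo=300):
        if b[3]<.3: print(n,b)
go((P(25,15,95),RB),(P(25,15,12),RB))
```

```text
top ([204.0, 261.0], 477, [564.5, 108.5, 33.1], np.float64(0.18))
t 34.6 [ 589.  -341.5  169.7] [180.    0.2 144.2]
d [-40.6 406.6 -26.6] rot [ 0.443 -0.    -0.275] rows>= 10
d [  5.2  34.9 -75.1] rot [0. 0. 0.] rows>= 2
```

Call:
{"fn": "carry_out", "kwargs": {"series": [{"x":-4.1,"y":40.6,"z":2,"wx":0.0443,"wy":0,"wz":-0.0275},{"x":-4.1,"y":40.6,"z":2,"wx":0.0443,"wy":0,"wz":-0.0275},{"x":-4.1,"y":40.6,"z":2,"wx":0.0443,"wy":0,"wz":-0.0275},{"x":-4.1,"y":40.6,"z":2,"wx":0.0443,"wy":0,"wz":-0.0275},{"x":-4.1,"y":40.6,"z":2,"wx":0.0443,"wy":0,"wz":-0.0275},{"x":-4.1,"y":40.6,"z":0,"wx":0.0443,"wy":0,"wz":-0.0275},{"x":-4.1,"y":40.6,"z":-6,"wx":0.0443,"wy":0,"wz":-0.0275},{"x":-4.1,"y":40.6,"z":-10,"wx":0.0443,"wy":0,"wz":-0.0275},{"x":-4.1,"y":40.6,"z":-10,"wx":0.0443,"wy":0,"wz":-0.0275},{"x":-3.7,"y":41.2,"z":-10.6,"wx":0.0443,"wy":0,"wz":-0.0275},{"x":0,"y":0,"z":0,"wx":0,"wy":0,"wz":0},{"x":0,"y":0,"z":0,"wx":0,"wy":0,"wz":0},{"x":0,"y":0,"z":0,"wx":0,"wy":0,"wz":0}]}}

```text
time_s: 35.9
position: [547.9, 64.8, 141.4]
orientation: [161.2, -17.2, 131.0]
wrist_force: [0.3, -0.2, -0.0]
finger_gap: 64.9
gripper_force: 0.0
```

Run:
```python
from ov import *
pc()
for n in ('top','side'):
    for b in blocks(n,z0=3,lo=300):
        if b[3]<.3: print(n,b)
go((P(25,15,95),RB),(P(25,15,12),RB))
c=cam('wrist'); i=c['img'];m=orange(i)
b=np.array([[a,b,z] for a in(0,50) for b in(0,30) for z in(0,30)],float); M=hullmask(c,plate(PL,b))
print((m>0)[M>0].mean(), cv2.boundingRect(M)); k,lab,st,ce=cv2.connectedComponentsWithStats(m); print(st[1:][st[1:,4]>500])
```

```text
t 35.9 plate pos [23.94 14.66 93.63] F plate [ 0.1 -0.4  0. ] gap 64.9
t 36.0 [548.2  64.6 141.9] [161.2 -17.1 131. ]
d [0.2 0.5 1.2] rot [-0.002 -0.002  0.   ] rows>= 1
d [  5.2  34.9 -75.1] rot [0. 0. 0.] rows>= 2
0.7128630705394191 (282, 217, 84, 60)
[[ 490   45   56   31 1605]
 [ 283  219   80   55 3436]]
```

All 14 picture views are used, so from here I check by numbers.

Run:
```python
from ov import *
for n in ('top','side'):
    c=cam(n)
    for b in blocks(c,z0=3,lo=60):
        if 400<b[2][0]<720 and -480<b[2][1]<-180: print(n,b)
    print(proj(c,[[588,-340,18]]).round())
    print([(round(d['confidence'],2),[int(v) for v in d['box']]) for d in optics.look_for(n,'spacer_a')])
```

```text
top ([441.0, 241.0], 373, [588.3, -344.8, 38.3], np.float64(0.55))
[[439. 241.]]
[(0.84, [323, 287, 25, 28]), (0.56, [423, 228, 34, 29]), (0.4, [376, 207, 101, 107])]
side ([415.0, 354.0], 461, [592.3, -338.6, 47.9], np.float64(0.42))
[[413. 355.]]
[(0.79, [404, 337, 23, 33]), (0.78, [227, 304, 29, 19]), (0.77, [305, 235, 20, 37]), (0.59, [291, 291, 17, 28])]
```

Run:
```python
from ov import *
for n in ('top','side'):
    c=cam(n); m=orange(c['img']); k,lab,st,ce=cv2.connectedComponentsWithStats(m); u,v=proj(c,[[588,-340,18]])[0].astype(int)
    i=np.argmin(np.hypot(*(ce-[u,v]).T)); print(n,st[i],ce[i].round(1))
    pts=np.argwhere(lab==i)[:,::-1].astype(np.float32); print('rect',cv2.minAreaRect(pts))
    for nm,B in(('flat',BOX),('end',BOX[:,[2,1,0]]+[-15,0,25])):
        Q=B@R.from_euler('z',54.3,degrees=True).as_matrix().T+[588,-340,3]; q=proj(c,Q).astype(np.float32); print(nm,cv2.boundingRect(q),cv2.contourArea(cv2.convexHull(q)),cv2.minAreaRect(q))
    # ascii
    x,y,w,h=st[i,:4]; h_=cv2.cvtColor(c['img'],cv2.COLOR_BGR2HSV)[y-8:y+h+8,x-8:x+w+8]
    for row in h_[::2]: print(''.join('O' if 3<=p[0]<=22 and p[1]>120 and p[2]>100 else 'o' if 0<=p[0]<=25 and p[1]>90 else 'b' if 95<p[0]<128 else '.' for p in row))
```

```text
top [428 229  27  24 288] [440.7 240.8]
rect ((441.016845703125, 240.57302856445312), (24.803951263427734, 15.157970428466797), 32.00538635253906)
flat (422, 225, 35, 32) 542.2851444701664 ((439.277099609375, 241.42247009277344), (27.4580135345459, 20.069265365600586), 32.44422149658203)
end (426, 225, 29, 29) 407.38097216258757 ((440.591064453125, 240.00096130371094), (17.86172866821289, 23.84818458557129), 32.417518615722656)
bbbbbbbbbbbbbbbbbbbbbbbbbbbbb..............
bb.bbbbbbbbbbbbbbbbbbbbbbbbbbbbb...........
bbbbbbbbbbbbbbbbbbbbbbbbbbbbbbbbbbb........
bbbbbbbbbbbbbb...bbbbbbbbbbbbbbbbbbbbbb....
bbbbbbbbbbbbb.OOOO...bbbbbbbbbbbbbbbbbbbb..
bbbbbbbbbbb.OOOOOOOOOo..bbbbbbbbbbbbbbbbbbb
bbbbbbbbbb.OOOOOOOOOOOOOo..bbbbbbbbbbbbbbbb
bbbbbbbbb.OOOOOOOOOOOoooOOOO..bbbbbbbbbbbbb
bbbbbbb.oOOOOOOOOOo.......OOOOO..bbbbbbbbbb
bbbbbbb.OOOOOOOOOO..bbbbb..OOOOOOO..bbbbbbb
bbbbbb.oOOOOOOOOOO...bbbb..OOOOOOOOO.bbbbbb
bbbbbb...ooOOOOOOOOo......OOOOOOOOO.bbbbbbb
bbbbbbbbb..oooOOOOOOOOOOOOOOOOOOOO.bbbbbbbb
bbbbbbbbbbbb...ooOOOOOOOOOOOOOOOO.bbbbbbbbb
bbbbbbbbbbbbbbb..oooOOOOOOOOOOOo.bbbbbbbbbb
bbbbbbbb
[... 766 characters left out ...]
bbbbbbbbbbbbbbbb
bbbbbbbb..OOOOOOooOOOOOO.bbbbbbbbbb
bbbbbbbb.OOOOOOOOOOOOOOOO.bbbbbbbbb
bbbbbbb.OOOOOOOOOOOOOOOOO.bbbbbbbbb
bbbbbbb.OOOOOOOOOOOOOOOOO..bbbbbbbb
bbbbbbb.OOOOOOOOooooOOOOOo.bbbbbbbb
bbbbbbbboOOOOO........OOOO.bbbbbbbb
bbbbbbbb.OOOOo..bb.b...OOO.bbbbbbbb
bbbbbbbb.OOOOOo....b...OOO.bbbbbbbb
bbbbbbbb.OOOOOOo......oOOOo.bbbbbbb
bbbbbbbb.OOOOOOOOOOOOOOOOOO.bbbbbbb
bbbbbbbbboOOOOOOOOOOOOOOOOO.bbbbbbb
bbbbbbbbb.OOOOOOOOOOOOOOOOO..bbbbbb
bbbbbbbbb.OOOOOOOOOOOOOOOOOo.bbbbbb
bbbbbbbbb.OOOOOOOOOOOOOOOOO.bbbbbbb
bbbbbbbbbb.OOOOOOOOOOOOOo.bbbbbbbbb
bbbbbbbbbbb..bbbbbbbbbbbbbbbbbbbbbb
bbbbbbbbbbbbbbbbbbbbbbbbbbbbbbbbbbb
bbbbbbbbbbbbbbbbbbbbbbbbbbbbbbbbbbb
bbbbbbbbbbbbbbbbbbbbbbbbbbbbbbbbbbb
```

The block lies flat in the tray with its bore facing up, at the expected spot. Next is the second block.

Call:
{"fn": "carry_out", "kwargs": {"series": [{"x":1.5,"y":10,"z":-21,"wx":0,"wy":0,"wz":0},{"x":1.5,"y":10,"z":-21,"wx":0,"wy":0,"wz":0},{"x":1.4,"y":9.5,"z":-20,"wx":0,"wy":0,"wz":0},{"x":1,"y":5.9,"z":-11.9,"wx":0,"wy":0,"wz":0},{"x":0,"y":0,"z":0,"wx":0,"wy":0,"wz":0},{"x":0,"y":0,"z":0,"wx":0,"wy":0,"wz":0}]}}

```text
time_s: 36.95
position: [553.4, 100.8, 68.6]
orientation: [161.1, -17.2, 131.1]
wrist_force: [0.1, -0.7, -0.3]
finger_gap: 65.2
gripper_force: 0.0
```

Call:
{"fn": "carry_out", "kwargs": {"series": [{"x":0,"y":0,"z":0,"wx":0,"wy":0,"wz":0},{"x":0,"y":0,"z":0,"wx":0,"wy":0,"wz":0},{"x":0,"y":0,"z":0,"wx":0,"wy":0,"wz":0},{"x":0,"y":0,"z":0,"wx":0,"wy":0,"wz":0},{"x":0,"y":0,"z":0,"wx":0,"wy":0,"wz":0},{"x":0,"y":0,"z":0,"wx":0,"wy":0,"wz":0}], "jaw": 0, "newtons": 40}}

```text
time_s: 37.55
position: [553.9, 100.5, 69.3]
orientation: [161.1, -17.1, 131.1]
wrist_force: [-1.6, -2.3, 6.6]
finger_gap: 48.9
gripper_force: 42.6
```

Run:
```python
from h import *
pc()
```

```text
t 37.55 plate pos [25.97 15.46 12.96] F plate [-0.4  1.3  7. ] gap 48.9
```

Call:
{"fn": "carry_out", "kwargs": {"series": [{"x":-0.9,"y":-4.8,"z":9.1,"wx":0,"wy":0,"wz":0},{"x":-1.6,"y":-10.1,"z":22.6,"wx":0,"wy":0,"wz":0},{"x":-2.5,"y":-16.8,"z":36,"wx":0,"wy":0,"wz":0},{"x":-2.5,"y":-16.8,"z":36,"wx":0,"wy":0,"wz":0},{"x":0,"y":0,"z":0,"wx":0,"wy":0,"wz":0},{"x":0,"y":0,"z":0,"wx":0,"wy":0,"wz":0}]}}

```text
time_s: 38.15
position: [546.1, 51.7, 172.5]
orientation: [161.1, -17.1, 131.0]
wrist_force: [0.5, 0.2, -1.9]
finger_gap: 49.0
gripper_force: 42.4
```

Run:
```python
from h import *
A=np.array([523,-293,0]);go((A+[0,0,160],down(144.3)))
```

```text
t 38.15 [546.1  51.7 172.5] [161.1 -17.1 131. ]
d [ -23.1 -344.7  -12.5] rot [-0.443  0.002  0.277] rows>= 8
```

Call:
{"fn": "carry_out", "kwargs": {"series": [{"x":-2.6,"y":-38.3,"z":0,"wx":-0.0492,"wy":0.0002,"wz":0.0308},{"x":-2.6,"y":-38.3,"z":0,"wx":-0.0492,"wy":0.0002,"wz":0.0308},{"x":-2.6,"y":-38.3,"z":0,"wx":-0.0492,"wy":0.0002,"wz":0.0308},{"x":-2.6,"y":-38.3,"z":0,"wx":-0.0492,"wy":0.0002,"wz":0.0308},{"x":-2.6,"y":-38.3,"z":0,"wx":-0.0492,"wy":0.0002,"wz":0.0308},{"x":-2.6,"y":-38.3,"z":0,"wx":-0.0492,"wy":0.0002,"wz":0.0308},{"x":-2.6,"y":-38.3,"z":-2.5,"wx":-0.0492,"wy":0.0002,"wz":0.0308},{"x":-2.6,"y":-38.3,"z":-5,"wx":-0.0492,"wy":0.0002,"wz":0.0308},{"x":-2.3,"y":-38.3,"z":-5,"wx":-0.0492,"wy":0.0002,"wz":0.0308},{"x":0,"y":0,"z":0,"wx":0,"wy":0,"wz":0},{"x":0,"y":0,"z":0,"wx":0,"wy":0,"wz":0},{"x":0,"y":0,"z":0,"wx":0,"wy":0,"wz":0}]}}

```text
time_s: 39.35
position: [522.5, -291.3, 158.4]
orientation: [-180.0, -0.2, 144.3]
wrist_force: [0.2, 0.8, -1.1]
finger_gap: 49.2
gripper_force: 42.4
```

Run:
```python
from h import *
A=np.array([523,-293,0]);go((A+[0,0,160],down(144.3)))
c=cam('wrist');k,lab,st,ce=cv2.connectedComponentsWithStats(orange(c['img'])); print(st[1:][st[1:,4]>500],r.read_state()['finger_gap'])
```

```text
t 39.35 [ 522.5 -291.3  158.4] [-180.    -0.2  144.3]
d [ 0.5 -1.7  1.6] rot [-0.001 -0.003 -0.001] rows>= 1
[[ 259  264  126   90 9055]] 49.277704133589246
```

Call:
{"fn": "carry_out", "kwargs": {"series": [{"x":0,"y":-1,"z":-40,"wx":0,"wy":0,"wz":0},{"x":0,"y":-0.5,"z":-40,"wx":0,"wy":0,"wz":0},{"x":0,"y":0,"z":-35,"wx":0,"wy":0,"wz":0},{"x":0,"y":0,"z":-18,"wx":0,"wy":0,"wz":0},{"x":0,"y":0,"z":-7,"wx":0,"wy":0,"wz":0},{"x":0,"y":0,"z":0,"wx":0,"wy":0,"wz":0},{"x":0,"y":0,"z":0,"wx":0,"wy":0,"wz":0}]}}

```text
time_s: 40.1
position: [523.4, -293.9, 20.6]
orientation: [-180.0, 0.0, 144.3]
wrist_force: [-0.2, 0.0, -1.3]
finger_gap: 49.0
gripper_force: 42.3
```

Call:
{"fn": "carry_out", "kwargs": {"series": [{"x":0,"y":0,"z":0,"wx":0,"wy":0,"wz":0},{"x":0,"y":0,"z":0,"wx":0,"wy":0,"wz":0},{"x":0,"y":0,"z":0,"wx":0,"wy":0,"wz":0},{"x":0,"y":0,"z":0,"wx":0,"wy":0,"wz":0},{"x":0,"y":0,"z":0,"wx":0,"wy":0,"wz":0},{"x":0,"y":0,"z":25,"wx":0,"wy":0,"wz":0},{"x":0,"y":0,"z":40,"wx":0,"wy":0,"wz":0},{"x":0,"y":0,"z":40,"wx":0,"wy":0,"wz":0},{"x":0,"y":0,"z":45,"wx":0,"wy":0,"wz":0},{"x":0,"y":0,"z":0,"wx":0,"wy":0,"wz":0},{"x":0,"y":0,"z":0,"wx":0,"wy":0,"wz":0}], "jaw": 76}}

```text
time_s: 41.2
position: [523.2, -294.2, 170.3]
orientation: [-180.0, 0.1, 144.3]
wrist_force: [0.4, -0.9, -1.0]
finger_gap: 65.2
gripper_force: 0.0
```

Run:
```python
from h import *
go((P(120,121.6,110),RG),(P(120,121.6,24),RG)); print(r.read_state()['joint_pos'].round(1) if hasattr(r.read_state()['joint_pos'],'round') else r.read_state()['joint_pos'])
c=cam('wrist');k,lab,st,ce=cv2.connectedComponentsWithStats(orange(c['img'])); print(st[1:][st[1:,4]>500])
```

```text
t 41.2 [ 523.2 -294.2  170.3] [-1.800e+02  1.000e-01  1.443e+02]
d [ 31.  482.1  46.9] rot [ 0.363  0.356 -1.819] rows>= 14
d [  5.3  36.2 -77.8] rot [0. 0. 0.] rows>= 2
[-29.3  11.   10.1  89.   -0.1   6.4]
[[ 293  200   58   39 1754]
 [ 296  282   53   40 1736]]
```

Call:
{"fn": "carry_out", "kwargs": {"series": [{"x":2.1,"y":32.1,"z":4,"wx":0.0242,"wy":0.0237,"wz":-0.1213},{"x":2.1,"y":32.1,"z":4,"wx":0.0242,"wy":0.0237,"wz":-0.1213},{"x":2.1,"y":32.1,"z":4,"wx":0.0242,"wy":0.0237,"wz":-0.1213},{"x":2.1,"y":32.1,"z":4,"wx":0.0242,"wy":0.0237,"wz":-0.1213},{"x":2.1,"y":32.1,"z":4,"wx":0.0242,"wy":0.0237,"wz":-0.1213},{"x":2.1,"y":32.1,"z":4,"wx":0.0242,"wy":0.0237,"wz":-0.1213},{"x":2.1,"y":32.1,"z":4,"wx":0.0242,"wy":0.0237,"wz":-0.1213},{"x":2.1,"y":32.1,"z":4,"wx":0.0242,"wy":0.0237,"wz":-0.1213},{"x":2.1,"y":32.1,"z":4,"wx":0.0242,"wy":0.0237,"wz":-0.1213},{"x":2.1,"y":32.1,"z":4,"wx":0.0242,"wy":0.0237,"wz":-0.1213},{"x":2.1,"y":32.1,"z":4,"wx":0.0242,"wy":0.0237,"wz":-0.1213},{"x":2.1,"y":32.1,"z":3,"wx":0.0242,"wy":0.0237,"wz":-0.1213},{"x":2,"y":32.1,"z":0,"wx":0.0242,"wy":0.0237,"wz":-0.1213},{"x":2,"y":32.1,"z":0,"wx":0.0242,"wy":0.0237,"wz":-0.1213},{"x":2,"y":32.7,"z":0,"wx":0.0242,"wy":0.0237,"wz":-0.1213},{"x":0,"y":0,"z":0,"wx":0,"wy":0,"wz":0},{"x":0,"y":0,"z":0,"wx":0,"wy":0,"wz":0},{"x":0,"y":0,"z":0,"wx":0,"wy":0,"wz":0}], "jaw": 50}}

```text
time_s: 43.05
position: [553.6, 187.6, 215.1]
orientation: [-162.1, -18.1, 35.3]
wrist_force: [0.6, 1.1, -0.3]
finger_gap: 42.6
gripper_force: 0.0
```

Run:
```python
from h import *
go((P(120,121.6,110),RG),(P(120,121.6,24),RG))
c=cam('wrist'); k,lab,st,ce=cv2.connectedComponentsWithStats(orange(c['img']))
for i in range(1,k):
    if st[i,4]>300: print(st[i],ce[i].round())
j=107.6
print(proj(c,plate(PL,[[107,j+21,48],[107,j+7,48],[133,j+21,48],[133,j+7,48]])).round())
for n in ('top','side'):
    for b in blocks(n,z0=3,lo=250):
        if 400<b[2][0]<720 and -480<b[2][1]<-180: print(n,b)
```

```text
t 43.05 [553.6 187.6 215.1] [-162.1  -18.1   35.3]
d [0.6 0.3 2.1] rot [-0.     0.001  0.   ] rows>= 1
d [  5.3  36.2 -77.8] rot [0. 0. 0.] rows>= 2
[ 309  221   23   50 1039] [320. 246.]
[[309. 273.]
 [331. 273.]
 [309. 233.]
 [332. 233.]]
top ([441.0, 241.0], 375, [590.3, -344.9, 39.1], np.float64(0.54))
top ([419.0, 275.0], 394, [523.9, -296.6, 41.0], np.float64(0.47))
side ([415.0, 354.0], 457, [590.4, -340.5, 44.9], np.float64(0.44))
side ([371.0, 355.0], 433, [526.4, -292.4, 44.5], np.float64(0.42))
```

Both blocks lie in the tray. Now I'll grip the jaw again and shut it.

Call:
{"fn": "carry_out", "kwargs": {"series": [{"x":1.5,"y":9.5,"z":-20,"wx":0,"wy":0,"wz":0},{"x":1.5,"y":9.5,"z":-20,"wx":0,"wy":0,"wz":0},{"x":1.5,"y":9.2,"z":-19,"wx":0,"wy":0,"wz":0},{"x":1.3,"y":8.3,"z":-16.7,"wx":0,"wy":0,"wz":0},{"x":0,"y":0,"z":0,"wx":0,"wy":0,"wz":0},{"x":0,"y":0,"z":0,"wx":0,"wy":0,"wz":0}]}}

```text
time_s: 43.8
position: [559.7, 224.3, 140.7]
orientation: [-162.1, -18.1, 35.3]
wrist_force: [-0.1, -0.1, 0.7]
finger_gap: 42.7
gripper_force: 0.0
```

Call:
{"fn": "carry_out", "kwargs": {"series": [{"x":0,"y":0,"z":0,"wx":0,"wy":0,"wz":0},{"x":0,"y":0,"z":0,"wx":0,"wy":0,"wz":0},{"x":0,"y":0,"z":0,"wx":0,"wy":0,"wz":0},{"x":0,"y":0,"z":0,"wx":0,"wy":0,"wz":0},{"x":0,"y":0,"z":0,"wx":0,"wy":0,"wz":0},{"x":0,"y":0,"z":0,"wx":0,"wy":0,"wz":0},{"x":0,"y":0,"z":0,"wx":0,"wy":0,"wz":0}], "jaw": 0, "newtons": 20}}

```text
time_s: 44.5
position: [560.2, 224.4, 141.7]
orientation: [-162.2, -18.2, 35.2]
wrist_force: [-0.7, -4.5, 5.4]
finger_gap: 13.4
gripper_force: 25.2
```

Call:
{"fn": "carry_out", "kwargs": {"series": [{"x":3.14,"y":-3.61,"z":-1.46,"wx":0,"wy":0,"wz":0},{"x":3.14,"y":-3.61,"z":-1.46,"wx":0,"wy":0,"wz":0},{"x":3.14,"y":-3.61,"z":-1.46,"wx":0,"wy":0,"wz":0},{"x":3.14,"y":-3.61,"z":-1.46,"wx":0,"wy":0,"wz":0},{"x":3.14,"y":-3.61,"z":-1.46,"wx":0,"wy":0,"wz":0},{"x":3.14,"y":-3.61,"z":-1.46,"wx":0,"wy":0,"wz":0},{"x":3.14,"y":-3.61,"z":-1.46,"wx":0,"wy":0,"wz":0},{"x":3.14,"y":-3.61,"z":-1.46,"wx":0,"wy":0,"wz":0},{"x":3.14,"y":-3.61,"z":-1.46,"wx":0,"wy":0,"wz":0},{"x":3.14,"y":-3.61,"z":-1.46,"wx":0,"wy":0,"wz":0},{"x":3.14,"y":-3.61,"z":-1.46,"wx":0,"wy":0,"wz":0},{"x":3.14,"y":-3.61,"z":-1.46,"wx":0,"wy":0,"wz":0},{"x":3.14,"y":-3.61,"z":-1.46,"wx":0,"wy":0,"wz":0},{"x":3.14,"y":-3.61,"z":-1.46,"wx":0,"wy":0,"wz":0},{"x":3.14,"y":-3.61,"z":-1.46,"wx":0,"wy":0,"wz":0},{"x":3.14,"y":-3.61,"z":-1.46,"wx":0,"wy":0,"wz":0},{"x":3.14,"y":-3.61,"z":-1.46,"wx":0,"wy":0,"wz":0},{"x":3.14,"y":-3.61,"z":-1.46,"wx":0,"wy":0,"wz":0},{"x":3.14,"y":-3.61,"z":-1.46,"wx":0,"wy":0,"wz":0},{"x":0,"y":0,"z":0,"wx":0,"wy":0,"wz":0}]}}

```text
time_s: 46.5
position: [619.7, 155.1, 113.6]
orientation: [-162.2, -18.2, 35.2]
wrist_force: [-1.5, -6.5, 6.0]
finger_gap: 13.7
gripper_force: 25.3
```

Run:
```python
from h import *
pc()
```

```text
t 46.5 plate pos [120.78  26.53  26.01] F plate [-2.9 -2.   8.2] gap 13.7
```

Call:
{"fn": "carry_out", "kwargs": {"series": [{"x":1.26,"y":-1.44,"z":-0.58,"wx":0,"wy":0,"wz":0},{"x":1.26,"y":-1.44,"z":-0.58,"wx":0,"wy":0,"wz":0},{"x":1.26,"y":-1.44,"z":-0.58,"wx":0,"wy":0,"wz":0},{"x":1.26,"y":-1.44,"z":-0.58,"wx":0,"wy":0,"wz":0},{"x":1.26,"y":-1.44,"z":-0.58,"wx":0,"wy":0,"wz":0},{"x":0.63,"y":-0.72,"z":-0.29,"wx":0,"wy":0,"wz":0},{"x":0.63,"y":-0.72,"z":-0.29,"wx":0,"wy":0,"wz":0}]}}

```text
time_s: 47.2
position: [626.8, 146.9, 110.3]
orientation: [-162.1, -18.1, 35.2]
wrist_force: [-5.2, -5.4, 6.9]
finger_gap: 13.4
gripper_force: 25.5
```

```bash
python3 -c "
from h import *
pc()"
```

```text
t 47.2 plate pos [120.68  15.23  25.98] F plate [-4.9  1.4  8.9] gap 13.4
```

Call:
{"fn": "carry_out", "kwargs": {"series": [{"x":0.31,"y":-0.36,"z":-0.15,"wx":0,"wy":0,"wz":0}]}}

```text
time_s: 47.3
position: [627.1, 146.5, 110.1]
orientation: [-162.1, -18.1, 35.2]
wrist_force: [-4.7, -5.4, 8.0]
finger_gap: 13.3
gripper_force: 25.5
```

```bash
python3 -c "
from h import *
pc()"
```

```text
t 47.3 plate pos [120.67  14.7   25.99] F plate [-4.2  1.4  9.7] gap 13.3
```

Call:
{"fn": "carry_out", "kwargs": {"series": [{"x":0.31,"y":-0.36,"z":-0.15,"wx":0,"wy":0,"wz":0}]}}

```text
time_s: 47.4
position: [627.4, 146.2, 110.0]
orientation: [-162.1, -18.1, 35.2]
wrist_force: [-4.8, -6.1, 8.4]
finger_gap: 13.5
gripper_force: 25.5
```

```bash
python3 -c "
from h import *
pc()"
```

```text
t 47.4 plate pos [120.68  14.25  26.  ] F plate [-4.5  1.1 10.4] gap 13.5
```

Call:
{"fn": "carry_out", "kwargs": {"series": [{"x":0.25,"y":-0.29,"z":-0.12,"wx":0,"wy":0,"wz":0}]}}

```text
time_s: 47.5
position: [627.6, 145.9, 109.9]
orientation: [-162.1, -18.1, 35.2]
wrist_force: [-5.9, -4.1, 8.5]
finger_gap: 13.5
gripper_force: 25.5
```

```bash
python3 -c "
from h import *
pc()"
```

```text
t 47.5 plate pos [120.67  13.88  25.98] F plate [-4.2  3.3  9.7] gap 13.5
```

Call:
{"fn": "carry_out", "kwargs": {"series": [{"x":0.19,"y":-0.22,"z":-0.09,"wx":0,"wy":0,"wz":0}]}}

```text
time_s: 47.6
position: [627.6, 146.0, 109.9]
orientation: [-162.1, -18.1, 35.2]
wrist_force: [-7.4, -3.9, 8.6]
finger_gap: 13.3
gripper_force: 25.5
```

```bash
python3 -c "
from h import *
pc()"
```

```text
t 47.6 plate pos [120.69  13.89  25.96] F plate [-5.2  4.3  9.8] gap 13.3
```

The jaw has stopped at zero, so it is shut. I'll release it and back off.

Call:
{"fn": "carry_out", "kwargs": {"series": [{"x":0,"y":0,"z":0,"wx":0,"wy":0,"wz":0},{"x":0,"y":0,"z":0,"wx":0,"wy":0,"wz":0},{"x":0,"y":0,"z":0,"wx":0,"wy":0,"wz":0},{"x":0,"y":0,"z":0,"wx":0,"wy":0,"wz":0},{"x":-1.3,"y":-9,"z":19,"wx":0,"wy":0,"wz":0},{"x":-1.9,"y":-12.6,"z":27.2,"wx":0,"wy":0,"wz":0},{"x":-1.9,"y":-12.6,"z":27.2,"wx":0,"wy":0,"wz":0},{"x":-1.9,"y":-12.6,"z":27.2,"wx":0,"wy":0,"wz":0},{"x":-1.9,"y":-12.6,"z":27.2,"wx":0,"wy":0,"wz":0},{"x":0,"y":0,"z":0,"wx":0,"wy":0,"wz":0},{"x":0,"y":0,"z":0,"wx":0,"wy":0,"wz":0}], "jaw": 50}}

```text
time_s: 48.7
position: [619.4, 86.7, 236.7]
orientation: [-162.1, -18.2, 35.2]
wrist_force: [-0.7, 0.5, -0.4]
finger_gap: 42.5
gripper_force: 0.0
```

Run:
```python
from h import *
pc()
c=cam('wrist'); k,lab,st,ce=cv2.connectedComponentsWithStats(orange(c['img']))
for i in range(1,k):
    if st[i,4]>300: print(st[i],ce[i].round())
for j in(0,5): print(j,proj(c,plate(PL,[[107,j+21,48],[107,j+7,48],[133,j+21,48],[133,j+7,48]])).round().tolist())
for n in ('top','side'):
    for b in blocks(n,z0=3,lo=250):
        if 300<b[2][0]<720 and -480<b[2][1]<150: print(n,b)
```

```text
t 48.7 plate pos [120.91  13.38 166.23] F plate [-0.4  0.7 -0.5] gap 42.5
[586 112  54  20 371] [614. 118.]
[552 118  32  56 465] [562. 145.]
[562 173  78  24 559] [602. 188.]
[312 207  18  39 640] [320. 226.]
0 [[311.0, 246.0], [329.0, 246.0], [311.0, 214.0], [329.0, 214.0]]
5 [[305.0, 246.0], [323.0, 246.0], [305.0, 214.0], [323.0, 214.0]]
top ([441.0, 241.0], 373, [588.3, -342.5, 42.8], np.float64(0.55))
top ([420.0, 275.0], 393, [524.8, -297.7, 227.3], np.float64(0.47))
side ([415.0, 354.0], 458, [592.0, -339.5, 44.2], np.float64(0.43))
side ([371.0, 356.0], 434, [526.8, -292.3, 44.7], np.float64(0.42))
```

The jaw reads 0, both blocks are in the tray, and the robot touches nothing.

```bash
python3 -c "
from rig import r
print(r.finish_job())"
```

```text
the job is handed in; nothing more can be done
None
```

The job is done and handed in: I found two orange spacers, gauged them as one pack at about 60 mm with light jaw pressure, drew the jaw about 47 mm clear, laid both blocks flat in the blue tray, and left the jaw shut.

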